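# Change the buffing wheels of the shop's disc repair machine

## Task

Change the buffing wheels of the disc repair machine. First, before touching any wheel, cut its power by pressing the test button on the safety box so that its lever drops; then take whatever worn wheel is on a hub off and lay it flat in the black tray, turn each of the two fresh wheels until its holes line up with a hub's studs and seat it fully home, one on each hub, and only then lift the lever back up. Also stand the jar of polish upright in its round holder, at any point in the job, and leave the bottle, CD stack, tape and mug alone.

Things in the scene. Friction and masses are not known exactly. Their poses are not given: they have to be found in the camera images.
- fresh_1: Fresh buffing wheel: grey round plate, radius 52 mm, 8 mm thick, with three 12 mm through holes on a circle of radius 36 mm, 120 deg apart, the first on its own +x; on top a black upright grip bar, 36 mm long (its x), 14 mm thick (its y), top 48 mm above the underside; thick felt ring (9 mm high) round the rim. 0.15 to 0.31 kg. Origin: centre of the underside, z up. Starts flat on the table.
- fresh_2: The second fresh wheel, identical to fresh_1 (the two may go on either hub).
- worn_1: Worn wheel: the same as fresh_1 in every size but its felt ring is worn thin (2 mm high). Seated on hub_left at the start, its x along the hub's x, or absent (None; that hub is then bare).
- worn_2: Worn wheel identical to worn_1, seated on hub_right at the start, or absent (then None). At least one of the two worn wheels is there.
- hub_left: Left (+y) hub on the machine: aluminium flange, radius 44 mm, 10 mm high, with three upright studs on a circle of radius 36 mm, 120 deg apart, the first on its own +x. It does not turn; its angle varies by start. Studs 9 mm thick, 16 mm above the flange, the last 6 mm a taper. Origin: centre of the flange's underside, 70 mm above the table. A wheel fully home has its underside 10 mm above it.
- hub_right: Right (-y) hub, the same as hub_left, at its own angle. The hubs stand 140 mm apart in the middle of the white box-shaped machine, 170 mm deep, 280 mm wide, 70 mm high.
- tray: Open black tray fixed on the table, outside 146 mm along its x, 246 mm along its y, 22 mm high, walls and floor 5 mm thick. Origin: centre of its underside. Holds two wheels side by side along its y.
- safety_box: White safety box fixed on the table, 110 mm wide along its y and 60 mm high, reaching from 30 mm on its -x side (the front) to 70 mm on its +x side of the origin; test button and lever on its top. Origin on the underside, below the lever's axle line.
- test_button (a joint): Travel of the test button downwards in m: 0 released, 0.007 fully down. It springs back; takes 2 to 6 N. Pressed beyond about 3 mm it trips the lever, which then falls by its own weight.
- button_top (a point): Centre of the top face of the test button, a grey round cap of 10 mm radius; top 14 mm above the box's top when released.
- lever (a joint): Angle of the drop lever in rad: 0 up (on, leaning 0.15 rad backwards past upright to the box's +x, where it rests), 1.45 dropped (off, pointing out over the box's front, -x, and 1.30 rad from upright). Beyond upright it falls to one or the other rest by its own weight; no spring.
- lever_grip (a point): Centre of the grip at the lever's end: a black crossbar along the box's y, 16 mm long, 14 mm thick, 65 mm from the axle. It can be pinched by its two ends from above, where it turns between the fingers; dropped, it stands 85 mm above the table and 33 mm in front of the box, with free air below.
- lever_pivot (a point): The lever's axle: a point on its axis, in the lever's plane, 68 mm above the table; axes are those of the safety box, the lever swings about y.
- polish_jar: Jar of polish: upright round jar with a white screw lid, 54 mm across, 56 mm high, 0.15 kg. Origin: centre of the underside.
- jar_holder: Holder for the jar, fixed on the table: open grey round cup, 78 mm across, 68 mm inside, 20 mm high, its floor 4 mm above its origin (centre of the underside).
- cleaner_bottle: Bottle, 52 mm across, 140 mm high; bystander. Origin of this and the next: centre of the underside.
- cd_stack: Stack of CD cases, 40 mm high; bystander.
- tape_roll: Roll of tape lying flat, 56 mm across, 18 mm high; bystander.
- mug: White mug, 76 mm across, 85 mm high; bystander.
Mind the look-alikes: they are no part of the job. What is shaped like the jar_holder but turquoise or yellow is not meant.

How it is judged (in metres and radians):
On the way, in this order (a step that is already met when the one before it is completed fails the run):
1. the test button is pressed (value of joint test_button above 0.0022 m), for 0.02 s.
2. the lever has dropped (value of joint lever above 1.25 rad), for 0.2 s.
3. with the lever still down, every worn wheel lies flat in the tray and a fresh wheel is fully home on each hub (value of joint lever above 1.25 rad and ((horizontal distance between fresh_1 and hub_left below 0.004 m and z of fresh_1 in the frame of hub_left between 0.007 and 0.013 m and angle between each of fresh_1, fresh_2's own z axis and vertical below 0.06 rad and horizontal distance between fresh_2 and hub_right below 0.004 m and z of fresh_2 in the frame of hub_right between 0.007 and 0.013 m) or (horizontal distance between fresh_1 and hub_right below 0.004 m and z of fresh_1 in the frame of hub_right between 0.007 and 0.013 m and angle between each of fresh_1, fresh_2's own z axis and vertical below 0.06 rad and horizontal distance between fresh_2 and hub_left below 0.004 m and z of fresh_2 in the frame of hub_left between 0.007 and 0.013 m)) and x of worn_1 in the frame of tray between -0.03 and 0.03 m and y of worn_1 in the frame of tray between -0.08 and 0.08 m and z of each of worn_1, worn_2 in the frame of tray below 0.012 m and angle between each of worn_1, worn_2's own z axis and vertical below 0.12 rad and x of worn_2 in the frame of tray between -0.03 and 0.03 m and y of worn_2 in the frame of tray between -0.08 and 0.08 m), for 0.3 s.
4. the lever is back up (value of joint lever below 0.1 rad), for 0.2 s.
At the end, for the whole second after the job is handed in: Lever up (within 0.1 rad of rest); on each hub a fresh wheel, centred within 4 mm, level, its underside within 3 mm of the flange; worn wheels flat on the tray floor; jar upright on the holder floor, within 12 mm of its centre; all released and still (value of joint lever below 0.1 rad and ((horizontal distance between fresh_1 and hub_left below 0.004 m and z of fresh_1 in the frame of hub_left between 0.007 and 0.013 m and angle between each of fresh_1, fresh_2's own z axis and vertical below 0.06 rad and horizontal distance between fresh_2 and hub_right below 0.004 m and z of fresh_2 in the frame of hub_right between 0.007 and 0.013 m) or (horizontal distance between fresh_1 and hub_right below 0.004 m and z of fresh_1 in the frame of hub_right between 0.007 and 0.013 m and angle between each of fresh_1, fresh_2's own z axis and vertical below 0.06 rad and horizontal distance between fresh_2 and hub_left below 0.004 m and z of fresh_2 in the frame of hub_left between 0.007 and 0.013 m)) and x of worn_1 in the frame of tray between -0.03 and 0.03 m and y of worn_1 in the frame of tray between -0.08 and 0.08 m and z of each of worn_1, worn_2 in the frame of tray below 0.012 m and angle between each of worn_1, worn_2's own z axis and vertical below 0.12 rad and x of worn_2 in the frame of tray between -0.03 and 0.03 m and y of worn_2 in the frame of tray between -0.08 and 0.08 m and horizontal distance between polish_jar and jar_holder below 0.012 m and z of polish_jar in the frame of jar_holder below 0.008 m and angle between polish_jar's own z axis and vertical below 0.1 rad and linear speed of each of polish_jar, worn_1, worn_2, fresh_1, fresh_2 below 0.02 m/s); the robot touches nothing.
It fails at once if a wheel is handled while the lever is up (power on) (value of joint lever below 0.1 rad and contact force between any of worn_1, worn_2, fresh_1, fresh_2 and the fingers above 1 N).
It fails at once if a bystander is pushed more than 60 mm away (distance of any of cleaner_bottle, cd_stack, tape_roll, mug from where it was at the start of the episode above 0.06 m).
It fails at once if the jar, the bottle or the mug is knocked over (angle between any of polish_jar, cleaner_bottle, mug's own z axis and vertical above 0.6 rad).
Of worn_1, worn_2 only 1 to 2 are there at a start; the rules pass over those that are not, and their reading is None.
At some moment in a run one of fresh_1, fresh_2 may be knocked a few centimetres aside while the robot is not near it.
It also fails if it takes over 184 s, if anything falls off the work surface, if the arm or the gripper's body presses on something with over 40 N, if the wrist force passes 120 N, or if a joint passes its speed limit or range.

## Robot

A 6-joint arm with a two-finger parallel gripper is mounted at the origin on the work surface. World frame = base frame: x ahead of the robot, y to its left, z up, the work surface at z = 0. Lengths are in mm, angles in rad, forces in N, time in s.
With the tool pointing down it reaches from about 400 to 925 mm from the base axis. Payload 12.5 kg.
Tool frame: the origin (TCP) lies midway between the tips of the shut fingers; the grasp point (between the pads) lies 19 mm behind it; z points along the fingers, y is the line along which they close (so a half turn about z gives the same grasp; the last joint's range is limited). The gripper opens to 95 mm and grips with 3 to 60 N. Pads are 20 mm wide; open, the fingers measure 119 mm over their backs; the gripper's body (75 mm by 180 mm) begins 59 mm behind the grasp point.
Start: joints at [1.228, 0.491, 1.559, -0, 1.092, -0.106], TCP at [146.602, 607.581, 214.661] pointing down, gripper open.
Joint ranges: [-3.1, 3.1], [-0.84, 2.19], [0.05, 2.79], [-1.13, 4.28], [0.06, 2.93], [-2.69, 2.69]. Speed limits (rad/s): [2.22, 2.22, 2.79, 3.14, 3.14, 3.14].

## Interface

Orientations are given as [roll, pitch, yaw] about the fixed x, y, z axes, in that order (R = Rz(yaw) Ry(pitch) Rx(roll)).
In Python, from cell import readout, eyes, env gives the robot as it stands.
- The arm moves only by the tool move_arm, never from a script. Its argument "plan" is a list of rows, each a list of 3 entries, a list of its own where there are three numbers: the turn, a rotation vector about the tool's x, y, z in degrees, then the shift along the tool's x, y, z in m, then the gripper command: -1 is shut, 1 is fully open, values between are in proportion. In form: [[[ax, ay, az], [x, y, z], jaw], ...]. A call has 1 to 5 rows; each row is the pose to reach, as a shift and turn from the pose commanded when the call began, along the tool's axes at that moment; what a row does not reach only later rows make up. A row lasts 1/8 s, in which the tool goes at most 62.5 mm and 10.7 degrees, less where a joint would pass 70% of its speed; a pose out of reach is approached as far as the arm can. A call with a gripper value outside its range is refused whole. The fingers move at their own pace and stop on an object; the grip force is fixed at half the most. Time passes only in rows, so rows that repeat a pose let the fingers close. It gives the time, the measured TCP pose, the force, the opening and the grip force at its end, in the units of the state.
- readout.state(): the state, without advancing time (a new reading comes with each control period).
- eyes.read_camera(name): name is "scene" or "top" or "wrist"; returns a dict with "img" (420x560x3 uint8, red, green, blue), "K" (3x3 intrinsics, pixels), "extrinsics" (4x4, takes a point from camera to world coordinates). Camera axes: x right, y up, looking along -z (the intrinsics and any distortion apply to the point x, -y, -z); pixel columns grow to the right and rows downward; lengths in mm; the calibration is good to about 2 mm. The wrist camera is an equidistant fisheye: a pixel r from the principal point sees the ray r / f radians off the axis. A picture is of the moment at which its call begins. There is no depth.
- env.job_done(): hands the job in; it is judged then, once.
Trained networks look in a picture, given as the dict that the camera call returned (one of the last four; its "shot" number tells which), for a name from the list of things; names that differ only in an ending like _2 or _b are one class to them, and where a whole thing is asked for, a point or a joint stands for the part that bears it (a point fixed in the world has none). Each returns a list of dicts, best first, with "score" (0 to 1); they miss things now and then, are a little off and sometimes report something else, mostly with a low value. They report only what shows in the picture. A call takes as long as a camera call. They do not tell look-alikes from the thing itself.
- eyes.cut_out(picture, name): "mask" (420x560 bool, what is visible of it) and "uv" ([column, row] in pixels, amid what is visible of it).
The state is a dict: "t": time; "joints": joint angles; "qvel": joint speeds; "tau": joint torques, N m; "eef_pos": TCP position; "tcp_rot": TCP orientation; "ft_force": force on the tool from outside, world axes, zero at the start; "moment": the same for the moment, N m; "opening": opening from 0.0 (shut) to 1.0 (fully open); "grip_force": force on a finger pad.
Only numpy, scipy, OpenCV 4.12 (cv2) and the standard library are available. Lean on these libraries where they do the work, as an engineer would, in place of code of your own. Each camera call takes 0.05 s, during which the arm holds its last target. There are 200 camera calls.

## Working session

There is one attempt and no reset: what is moved stays moved. The work goes in short steps, Python scripts to look and compute and a tool call to move; the robot and the scene stay as the last step left them, time stands still between calls to the robot, and variables do not carry over. Pictures are saved under pics/ and viewed, at most 14 in all, crops included, and the job is handed in when it is done.

Besides the shell and the picture viewer there is one more tool, called after "Emit:" as name(argument=value, ...), one argument or row to a line, values as JSON. move_arm: Moves the arm, as the interface text tells. Its arguments: {"type":"object","properties":{"plan":{"type":"array","items":{"type":"array"}}},"required":["plan"]}

```bash
ls; mkdir -p pics; python3 - <<'E'
from cell import readout, eyes, env
import cv2,numpy as np
s=readout.state();print({k:np.round(v,3) for k,v in s.items()})
ims=[]
for n in ["scene","top"]:
    p=eyes.read_camera(n);cv2.imwrite(f"pics/{n}0.png",p["img"][:,:,::-1])
    print(n,p["K"].round(1).tolist(),p["extrinsics"].round(3).tolist(),[k for k in p if k!="img"])
    for o in ["fresh_1","worn_1","hub_left","tray","safety_box","test_button","lever","polish_jar","jar_holder","cleaner_bottle","cd_stack","tape_roll","mug"]:
        print(o,[(round(d["score"],2),np.round(d["uv"]).tolist(),int(d["mask"].sum())) for d in eyes.cut_out(p,o)])
E
```

```text
pics
{'t': np.float64(0.0), 'joints': array([ 1.228,  0.492,  1.559,  0.   ,  1.092, -0.106]), 'qvel': array([-0.   , -0.   , -0.   ,  0.002,  0.   , -0.   ]), 'tau': array([-0.0000e+00, -6.1264e+01, -2.5818e+01,  6.9000e-02,  4.8000e-02,
       -0.0000e+00]), 'eef_pos': array([146.522, 607.332, 214.063]), 'tcp_rot': array([-3.14 , -0.   ,  2.905]), 'ft_force': array([0.702, 0.022, 0.785]), 'moment': array([-0.009,  0.052, -0.049]), 'grip_force': np.float64(0.0), 'opening': np.float64(1.001)}
scene [[442.0, 0.0, 275.0], [0.0, 442.0, 209.8], [0.0, 0.0, 1.0]] [[-0.15, -0.499, 0.854, 1445.998], [0.988, -0.056, 0.141, 100.39], [-0.023, 0.865, 0.501, 656.731], [0.0, 0.0, 0.0, 1.0]] ['K', 'extrinsics', 'shot']
fresh_1 [(0.58, [206.0, 222.0], 837), (0.56, [300.0, 224.0], 765)]
worn_1 [(0.63, [267.0, 254.0], 1221), (0.42, [329.0, 260.0], 858)]
hub_left [(0.88, [327.0, 259.0], 842)]
tray [(0.92, [446.0, 259.0], 3991)]
safety_box [(0.78, [144.0, 260.0], 2161)]
test_button [(0.42, [143.0, 258.0], 2090)]
lever [(0.56, [135.0, 231.0], 112)]
polish_jar [(0.78, [394.0, 219.0], 530)]
jar_holder [(0.
[... 551 characters left out ...]
[(0.84, [352.0, 236.0], 1029), (0.75, [266.0, 238.0], 963), (0.61, [140.0, 142.0], 917)]
worn_1 [(0.9, [277.0, 159.0], 1004)]
hub_left [(0.88, [232.0, 159.0], 725)]
tray [(0.74, [138.0, 197.0], 4215), (0.36, [367.0, 167.0], 40), (0.17, [171.0, 252.0], 375)]
safety_box [(0.74, [372.0, 155.0], 1570)]
test_button [(0.37, [369.0, 165.0], 30)]
lever [(0.44, [392.0, 154.0], 55)]
polish_jar [(0.86, [171.0, 253.0], 328)]
jar_holder [(0.93, [357.0, 286.0], 597), (0.8, [332.0, 168.0], 575)]
cleaner_bottle [(0.65, [174.0, 130.0], 468), (0.25, [262.0, 236.0], 969)]
cd_stack [(0.9, [429.0, 182.0], 2121), (0.2, [331.0, 130.0], 179)]
tape_roll [(0.62, [326.0, 126.0], 217)]
mug [(0.77, [138.0, 140.0], 825)]
```

View pics/top0.png

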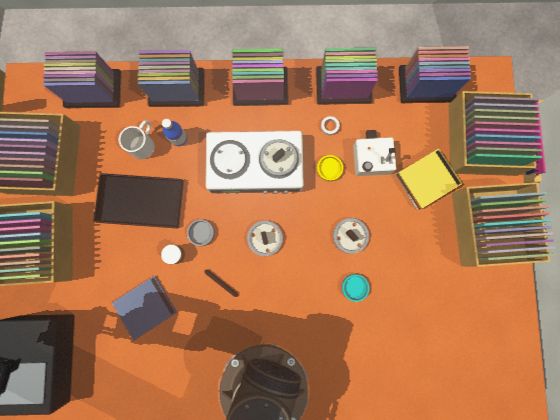

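View pics/scene0.png

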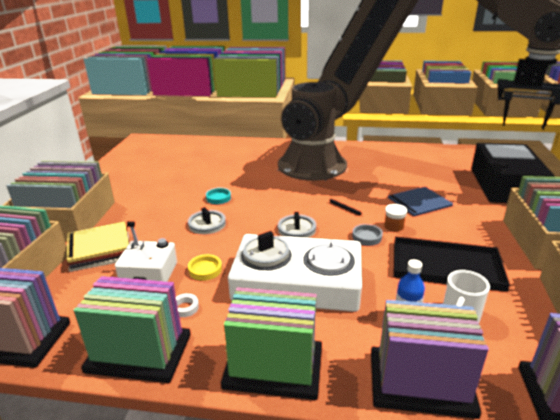

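The top view shows a bare hub at (230,159) and a worn wheel on the right hub at (278,158). Fresh wheels are at (266,238) and (352,235), the tray at (139,200) and the jar at (171,254). The box is at (374,155), with its button at about (368,167).

There are three holder-like cups: grey (200,232), yellow (330,168) and turquoise (355,287). Only the grey one fits the description, and I'll confirm it in a crop.

```bash
cat > h.py <<'E'
import numpy as np, cv2
from cell import readout, eyes
from scipy.spatial.transform import Rotation as Ro
def p2w(p,uv,z,fish=False):
    K=p["K"];E=p["extrinsics"];a=(np.array(uv,float)-[K[0,2],K[1,2]])/[K[0,0],K[1,1]]
    if fish:
        r=np.hypot(*a);d=np.array([*(a/max(r,1e-9)*np.sin(r)),np.cos(r)])
    else: d=np.array([*a,1.])
    d=E[:3,:3]@(d*[1,-1,-1]);o=E[:3,3]
    return o+d*(z-o[2])/d[2]
def w2p(p,X,fish=False):
    K=p["K"];E=p["extrinsics"];c=((np.atleast_2d(X)-E[:3,3])@E[:3,:3])*[1,-1,-1]
    if fish:
        n=np.hypot(c[:,0],c[:,1]);th=np.arctan2(n,c[:,2]);a=c[:,:2]/np.maximum(n,1e-9)[:,None]*th[:,None]
    else: a=c[:,:2]/c[:,2:]
    return a*[K[0,0],K[1,1]]+[K[0,2],K[1,2]]
def rect(p,c,z,half,s,fish=True):
    "orthographic patch of plane z about world c; up=+x, right=-y; s px/mm"
    n=int(2*half*s);j,i=np.meshgrid(np.arange(n),np.arange(n))
    X=np.stack([c[0]+half-i/s,c[1]+half-j/s,np.full(i.shape,z)],-1).reshape(-1,3)
    m=w2p(p,X,fish).reshape(n,n,2).astype(np.float32)
    return cv2.remap(p["img"],m,None,cv2.INTER_LINEAR)[:,:,::-1].copy()
def rows(x,y,z,yaw,cur=None):
    "tool shift (m) and turn (deg) to TCP target, tool down; cur=(pos,yaw)"
    s=readout.state();pos=s["eef_pos"];R=Ro.from_euler("xyz",s["tcp_rot"])
    d=R.inv().apply(np.array([x,y,z])-pos)/1000
    t=(R.inv()*Ro.from_euler("xyz",[np.pi,0,yaw])).as_rotvec(degrees=True)
    print("shift",d.round(4),"turn",t.round(2),"yaw now",round(s["tcp_rot"][2],4),"pos",pos.round(1))
E
python3 - <<'E'
from h import *
p=eyes.read_camera("top")
for n,uv,z in [("hubL",(230,159),80),("worn",(278,158),90),("f1",(266,238),8),("f2",(352,235),8),("tray",(139,200),10),("box",(374,155),60),("btn",(368,167),74),("lever?",(392,155),120),("jar",(171,254),56),("holder",(200,232),15),("bottle",(173,133),100),("mug",(137,142),60),("cd",(429,180),40),("tape",(330,126),10)]:
    print(n,p2w(p,uv,z).round(0))
c=rect(p,p2w(p,(330,180),60),60,220,1.3,False)
cv2.imwrite("pics/boxcrop.png",cv2.resize(p["img"][95:260,150:420,::-1],None,fx=2.9,fy=2.9,interpolation=cv2.INTER_CUBIC))
rows(450,-130,330,np.pi/2*1)
E
```

```text
hubL [648.  84.  80.]
worn [646. -53.  90.]
f1 [426. -13.   8.]
f2 [ 430. -268.    8.]
tray [545. 363.  10.]
box [ 658. -332.   60.]
btn [ 620. -310.   74.]
lever? [ 641. -367.  120.]
jar [383. 252.  56.]
holder [447. 180.  15.]
bottle [721. 241. 100.]
mug [708. 356.  60.]
cd [ 585. -495.   40.]
tape [ 765. -214.   10.]
shift [-0.468  -0.6458 -0.1154] turn [ 0.   -0.   76.43] yaw now 2.9048 pos [146.6 607.6 214.6]
```

View pics/boxcrop.png

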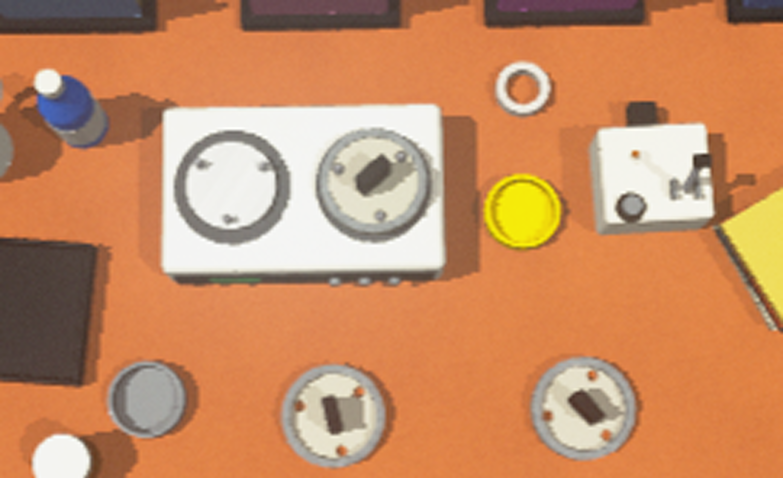

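The crop shows the box with its button at crop (630,206), front-left, and the lever at crop (695,180), leaning back. The jar holder is the grey cup at crop (147,399). The yellow (523,210) and turquoise cups are decoys.

Emit:
move_arm(
  plan=[
    [[0, 0, 38.43], [-0.254, -0.127, -0.07], -1],
    [[0, 0, 38.43], [-0.254, -0.127, -0.07], -1],
    [[0, 0, 38.43], [-0.254, -0.127, -0.07], -1],
    [[0, 0, 38.43], [-0.254, -0.127, -0.07], -1],
    [[0, 0, 38.43], [-0.254, -0.127, -0.07], -1],
  ],
)

```text
t: 2.08
eef_pos: [365.5, 422.8, 285.5]
tcp_rot: [3.141, 0.0, 2.231]
ft_force: [0.0, 0.6, 0.4]
opening: 0.531
grip_force: 0.0
```

Emit:
move_arm(
  plan=[
    [[0, 0, 38], [-0.3, -0.061, 0], -1],
    [[0, 0, 38], [-0.3, -0.061, 0], -1],
    [[0, 0, 38], [-0.3, -0.061, 0], -1],
    [[0, 0, 38], [-0.3, -0.061, 0], -1],
    [[0, 0, 38], [-0.3, -0.061, 0], -1],
  ],
)

```text
t: 2.7
eef_pos: [501.1, 148.5, 284.9]
tcp_rot: [3.141, -0.0, 1.569]
ft_force: [0.3, 1.5, -0.5]
opening: 0.024
grip_force: 0.0
```

Emit:
move_arm(
  plan=[
    [[0, 0, 0], [-0.29, 0.09, 0], -1],
    [[0, 0, 0], [-0.29, 0.09, 0], -1],
    [[0, 0, 0], [-0.29, 0.09, 0], -1],
    [[0, 0, 0], [-0.29, 0.09, 0], -1],
    [[0, 0, 0], [-0.29, 0.09, 0], -1],
  ],
)

```text
t: 3.32
eef_pos: [590.7, -141.8, 284.7]
tcp_rot: [3.141, -0.0, 1.57]
ft_force: [0.8, 1.3, 0.4]
opening: 0.006
grip_force: 0.0
```

```bash
python3 - <<'E'
from h import *
p=eyes.read_camera("wrist");cv2.imwrite("pics/w1.png",p["img"][:,:,::-1])
print(p["K"].round(1).tolist(),p["extrinsics"].round(2).tolist())
for o in ["test_button","lever","safety_box","hub_left","worn_1","fresh_1"]:
    print(o,[(round(d["score"],2),np.round(d["uv"]).tolist(),int(d["mask"].sum())) for d in eyes.cut_out(p,o)])
rows(620,-310,120,np.pi/2)
print(readout.state()["t"])
E
```

```text
[[325.2, 0.0, 280.8], [0.0, 325.2, 202.6], [0.0, 0.0, 1.0]] [[1.0, 0.0, 0.0, 591.19], [-0.0, 0.96, 0.28, -63.04], [-0.0, -0.28, 0.96, 455.2], [0.0, 0.0, 0.0, 1.0]]
test_button [(0.3, [341.0, 258.0], 374)]
lever []
safety_box [(0.79, [331.0, 263.0], 250)]
hub_left [(0.56, [334.0, 10.0], 1323)]
worn_1 [(0.64, [337.0, 101.0], 6321)]
fresh_1 [(0.94, [177.0, 246.0], 3243), (0.69, [165.0, 79.0], 3948)]
shift [-0.1717  0.0296  0.1648] turn [ 0.01 -0.01  0.06] yaw now 1.5719 pos [ 590.2 -138.3  284.8]
3.675
```

View pics/w1.png

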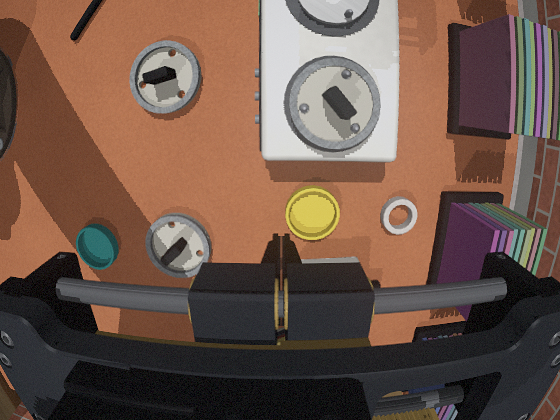

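The wrist view shows the worn wheel at (332,103), the fresh wheels at (165,78) and (177,246), and the fingers hiding the box. The button position from the top view is good enough for the press.

Emit:
move_arm(
  plan=[
    [[0, 0, 0], [-0.17, 0.032, 0.1], -1],
    [[0, 0, 0], [-0.17, 0.032, 0.1], -1],
    [[0, 0, 0], [-0.17, 0.032, 0.1], -1],
    [[0, 0, 0], [-0.17, 0.032, 0.17], -1],
    [[0, 0, 0], [-0.17, 0.032, 0.19], -1],
  ],
)

```text
t: 4.3
eef_pos: [621.7, -308.6, 91.7]
tcp_rot: [-3.139, -0.002, 1.571]
ft_force: [-0.4, -0.3, 0.5]
opening: 0.001
grip_force: 0.0
```

Emit:
move_arm(
  plan=[
    [[0, 0, 0], [0, 0, 0.012], -1],
    [[0, 0, 0], [0, 0, 0.022], -1],
    [[0, 0, 0], [0, 0, 0.025], -1],
    [[0, 0, 0], [0, 0, 0.026], -1],
    [[0, 0, 0], [0, 0, 0.026], -1],
  ],
)

```text
t: 4.92
eef_pos: [622.9, -309.4, 69.6]
tcp_rot: [3.14, 0.001, 1.571]
ft_force: [1.4, 2.7, 3.5]
opening: 0.007
grip_force: 1.6
```

Emit:
move_arm(
  plan=[
    [[0, 0, 0], [0, 0, -0.02], -1],
    [[0, 0, 0], [0, 0, -0.08], -1],
    [[0, 0, 0], [-0.1, -0.02, -0.2], -1],
    [[0, 0, 0], [-0.1, -0.02, -0.2], -1],
    [[0, 0, 0], [-0.1, -0.02, -0.2], -1],
  ],
)

```text
t: 5.55
eef_pos: [601.6, -411.7, 273.3]
tcp_rot: [3.138, 0.003, 1.569]
ft_force: [0.0, -0.0, -0.1]
opening: 0.005
grip_force: 0.0
```

```bash
python3 - <<'E'
from h import *
p=eyes.read_camera("wrist");cv2.imwrite("pics/w2.png",p["img"][:,:,::-1])
for o in ["test_button","lever","safety_box","hub_left","worn_1","fresh_1"]:
    print(o,[(round(d["score"],2),np.round(d["uv"]).tolist(),int(d["mask"].sum())) for d in eyes.cut_out(p,o)])
print(readout.state()["eef_pos"])
E
```

```text
test_button [(0.75, [303.0, 87.0], 232), (0.25, [271.0, 219.0], 7266)]
lever [(0.91, [282.0, 138.0], 630)]
safety_box [(0.64, [329.0, 117.0], 8230)]
hub_left []
worn_1 []
fresh_1 [(0.56, [155.0, 67.0], 4184)]
[ 602.38258764 -408.11712518  267.23723346]
```

View pics/w2.png

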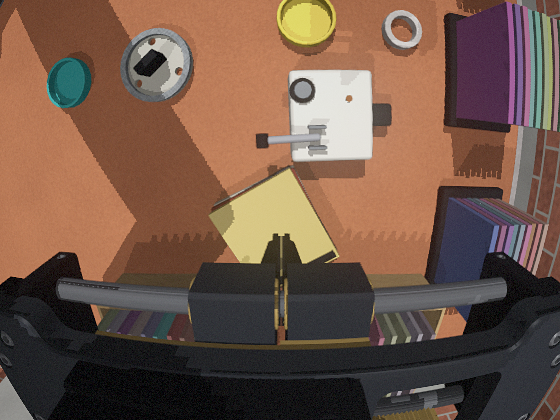

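The lever has dropped: its grip is at (262,141) and its axle at about (319,138). The button is at (303,88). Next I'll look closely at the hubs and fresh wheels.

```bash
python3 - <<'E'
from h import *
import pickle
p=eyes.read_camera("wrist");p=eyes.read_camera("wrist");pickle.dump(p,open("wA.pkl","wb"))
for o in ["test_button","lever","fresh_1"]:
    for d in eyes.cut_out(p,o)[:1]: print(o,d["uv"],p2w(p,d["uv"],{"test_button":74,"lever":76,"fresh_1":8}[o],True))
print("grip",p2w(p,(262,141),92,True),"pivot",p2w(p,(319,138),68,True),readout.state()["eef_pos"])
E
```

```text
test_button [306.4, 93.2] [ 630.39659296 -310.09161947   74.        ]
lever [281.5, 143.8] [ 603.03349469 -366.9522776    76.        ]
fresh_1 [154.6, 70.1] [ 429.83186136 -267.00959628    8.        ]
grip [ 582.29272219 -362.25190919   92.        ] pivot [ 645.74369717 -360.72212244   68.        ] [ 602.545723   -408.88936857  268.12564337]
```

Emit:
move_arm(
  plan=[
    [[0, 0, 0], [0.3, -0.02, 0], 1],
    [[0, 0, 0], [0.3, -0.02, 0], 1],
    [[0, 0, 0], [0.3, -0.02, 0], 1],
    [[0, 0, 0], [0.3, -0.02, 0], 1],
    [[0, 0, 0], [0.3, -0.02, 0], 1],
  ],
)

```text
t: 6.78
eef_pos: [581.9, -107.0, 268.8]
tcp_rot: [3.141, -0.0, 1.572]
ft_force: [1.8, -0.9, -0.8]
opening: 0.472
grip_force: 0.0
```

Emit:
move_arm(
  plan=[
    [[0, 0, 0], [0.05, 0, 0], 1],
    [[0, 0, 0], [0.05, 0, 0], 1],
    [[0, 0, 0], [0.05, 0, 0], 1],
  ],
)

```text
t: 7.15
eef_pos: [582.5, -59.6, 268.7]
tcp_rot: [3.141, 0.0, 1.571]
ft_force: [-0.2, -0.7, -0.4]
opening: 0.788
grip_force: 0.0
```

```bash
python3 - <<'E'
from h import *
import pickle
p=eyes.read_camera("wrist");pickle.dump(p,open("wB.pkl","wb"));a=pickle.load(open("wA.pkl","rb"))
print(readout.state()["eef_pos"])
for o in ["hub_left","worn_1","fresh_1"]:
    print(o,[(round(d["score"],2),np.round(d["uv"]).tolist(),p2w(p,d["uv"],{"hub_left":80,"worn_1":89,"fresh_1":10}[o],True).round(1)) for d in eyes.cut_out(p,o)])
P=[rect(p,(648,84),96,60,2.4),rect(p,(646,-53),96,60,2.4),rect(p,(426,-13),8,60,2.4),rect(a,(430,-268),8,60,2.4)]
cv2.imwrite("pics/mos1.png",np.vstack([np.hstack(P[:2]),np.hstack(P[2:])]))
E
```

```text
[582.47170345 -60.13114483 268.55124197]
hub_left [(0.76, [344.0, 55.0], array([652.3,  82.3,  80. ])), (0.26, [336.0, 328.0], array([ 659.1, -267.9,   80. ]))]
worn_1 [(0.9, [343.0, 176.0], array([652. , -52.4,  89. ])), (0.52, [178.0, 13.0], array([468.9, 133.7,  89. ]))]
fresh_1 [(0.88, [168.0, 136.0], array([427.9, -11.2,  10. ])), (0.73, [359.0, 198.0], array([ 691.7, -100.5,   10. ])), (0.7, [210.0, 287.0], array([ 472.4, -242.9,   10. ]))]
```

View pics/mos1.png

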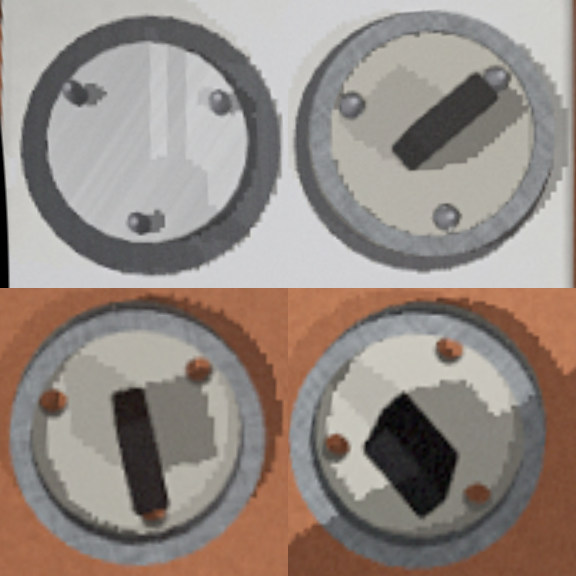

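The mosaic (2.4 px/mm, up = +x) reads as follows:
- **Left hub:** studs at (75,93), (220,101) and (138,221), so its centre is about (650.4,84) at 56° mod 120.
- **Worn wheel:** studs at local (64,104), (210,77) and (158,216), so its centre is about (651,-53). Its bar lies at -50°.

I'll grip the worn wheel's bar with a tool yaw of 130°.

Emit:
move_arm(
  plan=[
    [[0, 0, -40], [0.006, 0.068, 0], 0.2],
    [[0, 0, -40], [0.006, 0.068, 0.05], 0.2],
    [[0, 0, -40], [0.006, 0.068, 0.08], 0.2],
    [[0, 0, -40], [0.006, 0.068, 0.1], 0.2],
    [[0, 0, -40], [0.006, 0.068, 0.115], 0.2],
  ],
)

```text
t: 7.98
eef_pos: [650.3, -54.2, 152.4]
tcp_rot: [-3.141, -0.001, 2.267]
ft_force: [0.2, -0.8, -0.1]
opening: 0.606
grip_force: 0.0
```

```bash
python3 - <<'E'
from h import *
p=eyes.read_camera("wrist");cv2.imwrite("pics/w3.png",p["img"][:,:,::-1])
rows(651,-53.5,100,np.radians(130))
E
```

```text
shift [-0.0006  0.0014  0.0509] turn [-0.1  -0.13 -0.23] yaw now 2.265 pos [649.7 -54.  150.9]
```

View pics/w3.png

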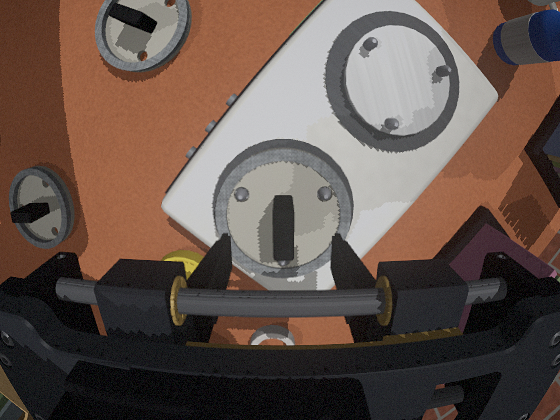

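The bar is centred between the fingers at (284,228), so I'll descend, close and lift.

Emit:
move_arm(
  plan=[
    [[0, 0, 0], [0, 0.001, 0.04], 0.2],
    [[0, 0, 0], [0, 0.001, 0.051], 0.2],
    [[0, 0, 0], [0, 0.001, 0.051], -0.9],
    [[0, 0, 0], [0, 0.001, 0.051], -0.9],
    [[0, 0, 0], [0, 0.001, 0.051], -0.9],
  ],
)

```text
t: 8.65
eef_pos: [651.6, -52.9, 103.8]
tcp_rot: [3.14, 0.001, 2.269]
ft_force: [0.2, -0.2, 1.0]
opening: 0.34
grip_force: 0.0
```

Emit:
move_arm(
  plan=[
    [[0, 0, 0], [0, 0, 0], -0.9],
    [[0, 0, 0], [0, 0, 0], -0.9],
    [[0, 0, 0], [0, 0, 0], -0.9],
  ],
)

```text
t: 9.02
eef_pos: [651.2, -52.8, 103.0]
tcp_rot: [3.141, 0.0, 2.269]
ft_force: [-1.4, -0.6, 4.2]
opening: 0.15
grip_force: 30.0
```

Emit:
move_arm(
  plan=[
    [[0, 0, 0], [0, 0, -0.008], -0.9],
    [[0, 0, 0], [0, 0, -0.018], -0.9],
    [[0, 0, 0], [0, 0, -0.04], -0.9],
    [[0, 0, 0], [0, 0, -0.09], -0.9],
    [[0, 0, 0], [0, 0, -0.13], -0.9],
  ],
)

```text
t: 9.65
eef_pos: [651.2, -52.8, 235.0]
tcp_rot: [3.141, 0.001, 2.269]
ft_force: [-0.1, 0.7, -2.9]
opening: 0.143
grip_force: 30.0
```

```bash
python3 - <<'E'
from h import *
p=eyes.read_camera("top");cv2.imwrite("pics/t4.png",p["img"][:,:,::-1])
for o in ["tray","jar_holder","polish_jar"]:
    for d in eyes.cut_out(p,o)[:2]:
        c=cv2.minAreaRect(np.argwhere(d["mask"])[:,::-1].astype(np.float32))
        print(o,round(d["score"],2),np.round(d["uv"]),c,p2w(p,c[0],{"tray":20,"jar_holder":18,"polish_jar":54}[o]).round(1))
rows(546,363,230,np.radians(90))
E
```

```text
tray 0.64 [138. 200.] ((138.60009765625, 200.27870178222656), (86.33341979980469, 50.02893829345703), 4.68589973449707) [543.  360.5  20. ]
jar_holder 0.92 [355. 288.] ((355.5, 287.0), (26.0, 27.0), 90.0) [ 279.9 -269.8   18. ]
jar_holder 0.88 [331. 171.] ((330.0000305175781, 168.00001525878906), (25.45584487915039, 25.455841064453125), 45.0) [ 631.4 -208.1   18. ]
polish_jar 0.69 [175. 248.] ((173.79998779296875, 249.8999786376953), (21.354625701904297, 10.323759078979492), 8.130102157592773) [394.4 245.   54. ]
shift [0.3859 0.1868 0.003 ] turn [5.e-02 2.e-02 4.e+01] yaw now 2.269 pos [651.  -52.7 233.1]
```

Emit:
move_arm(
  plan=[
    [[0, 0, 0], [0.22, 0.105, 0], -0.9],
    [[0, 0, 0], [0.22, 0.105, 0], -0.9],
    [[0, 0, 0], [0.22, 0.105, 0], -0.9],
    [[0, 0, 0], [0.22, 0.105, 0], -0.9],
    [[0, 0, 0], [0.22, 0.105, 0], -0.9],
  ],
)

```text
t: 10.48
eef_pos: [588.3, 186.5, 231.0]
tcp_rot: [-3.139, -0.002, 2.273]
ft_force: [0.6, -0.1, -2.1]
opening: 0.144
grip_force: 30.0
```

Emit:
move_arm(
  plan=[
    [[0, 0, 0], [0.166, 0.08, 0], -0.9],
    [[0, 0, 0], [0.166, 0.08, 0], -0.9],
    [[0, 0, 0], [0.166, 0.08, 0], -0.9],
    [[0, 0, 0], [0.166, 0.08, 0.05], -0.9],
    [[0, 0, 0], [0.166, 0.08, 0.1], -0.9],
  ],
)

```text
t: 11.1
eef_pos: [544.3, 361.6, 130.3]
tcp_rot: [-3.141, -0.0, 2.27]
ft_force: [0.3, -0.2, -2.7]
opening: 0.148
grip_force: 30.0
```

```bash
python3 - <<'E'
from h import *
p=eyes.read_camera("wrist");cv2.imwrite("pics/w5.png",p["img"][:,:,::-1])
p=eyes.read_camera("top")
for o in ["polish_jar","tray"]:
  print([(d["score"],d["uv"],p2w(p,d["uv"],56)) for d in eyes.cut_out(p,o)[:2]])
rows(544,361,30,np.radians(130))
E
```

```text
[(0.75, [171.8, 253.9], array([383.23082555, 249.88954987,  56.        ]))]
[(0.89, [157.4, 201.0], array([534.32661427, 294.01156928,  56.        ])), (0.64, [260.6, 239.7], array([4.18618572e+02, 4.05943169e-02, 5.60000000e+01]))]
shift [ 0.0005 -0.0007  0.1024] turn [-0.1  -0.02 -0.04] yaw now 2.2682 pos [545.1 361.2 132.4]
```

View pics/w5.png

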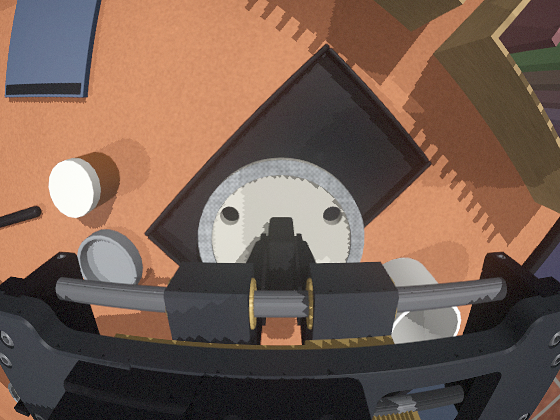

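The wheel is held over the tray; the visible tray corners are (148,232), (327,47) and (428,162). The jar lid is at (75,187) and the grey holder at (110,262).

```bash
python3 - <<'E'
from h import *
p=eyes.read_camera("wrist")
c=[p2w(p,u,22,True) for u in [(148,232),(327,47),(428,162)]]
print(np.round(c,1),((c[0]+c[2])/2).round(1),[np.linalg.norm(c[1]-c[i]).round(1) for i in (0,2)])
for o,z in [("polish_jar",54),("jar_holder",18)]:
    print(o,[(round(d["score"],2),np.round(d["uv"]),p2w(p,d["uv"],z,True).round(1)) for d in eyes.cut_out(p,o)])
    for d in eyes.cut_out(p,o)[:1]:
        cs=max(cv2.findContours(d["mask"].astype(np.uint8),0,1)[0],key=len).reshape(-1,2)
        w=np.array([p2w(p,u,z,True)[:2] for u in cs],np.float32);print(cv2.fitEllipse(w))
E
```

```text
[[466.1 251.   22. ]
 [488.4 489.5  22. ]
 [627.  477.   22. ]] [546.6 364.   22. ] [np.float64(239.6), np.float64(139.2)]
polish_jar [(0.96, array([ 84., 180.]), array([392.7, 268.3,  54. ]))]
((391.75787353515625, 263.7309265136719), (53.21857833862305, 86.75138092041016), 146.14938354492188)
jar_holder [(0.75, array([110., 257.]), array([445.8, 191.5,  18. ]))]
((444.79400634765625, 188.90765380859375), (66.77678680419922, 91.09293365478516), 142.7195281982422)
```

Emit:
move_arm(
  plan=[
    [[0, 0, 0], [0, 0, 0.06], -0.9],
    [[0, 0, 0], [0, 0, 0.09], -0.9],
    [[0, 0, 0], [0, 0, 0.1], -0.9],
    [[0, 0, 0], [0, 0, 0.1], -0.9],
    [[0, 0, 0], [0, 0, 0.1], -0.4],
  ],
)

```text
t: 12.18
eef_pos: [545.6, 362.3, 34.6]
tcp_rot: [3.139, 0.001, 2.269]
ft_force: [-0.8, 0.3, 1.7]
opening: 0.206
grip_force: 0.0
```

Emit:
move_arm(
  plan=[
    [[0, 0, 0], [0, 0, 0], -0.2],
    [[0, 0, 0], [0, 0, 0], -0.2],
    [[0, 0, 0], [0, 0, -0.06], -0.2],
    [[0, 0, 0], [0, 0, -0.12], 1],
    [[0, 0, 0], [0, 0, -0.13], 1],
  ],
)

```text
t: 12.8
eef_pos: [546.0, 362.6, 167.4]
tcp_rot: [3.134, 0.001, 2.269]
ft_force: [0.3, -0.1, -0.8]
opening: 0.551
grip_force: 0.0
```

Emit:
move_arm(
  plan=[
    [[0, 0, 40], [-0.08, -0.27, -0.07], 1],
    [[0, 0, 40], [-0.08, -0.27, -0.07], 1],
    [[0, 0, 40], [-0.08, -0.27, -0.07], 1],
    [[0, 0, 40], [-0.08, -0.27, -0.07], 1],
    [[0, 0, 40], [-0.08, -0.27, -0.07], 1],
  ],
)

```text
t: 13.42
eef_pos: [387.6, 125.4, 232.8]
tcp_rot: [-3.141, 0.0, 1.568]
ft_force: [0.7, -0.3, 0.6]
opening: 0.99
grip_force: 0.0
```

```bash
python3 - <<'E'
from h import *
import pickle
p=eyes.read_camera("wrist");pickle.dump(p,open("wC.pkl","wb"))
cv2.imwrite("pics/w6.png",p["img"][:,:,::-1])
for o,z in [("polish_jar",54),("jar_holder",18),("worn_1",13)]:
    print(o,[(round(d["score"],2),np.round(d["uv"]),p2w(p,d["uv"],z,True).round(1)) for d in eyes.cut_out(p,o)[:2]])
p=eyes.read_camera("top")
for o,z in [("polish_jar",54),("jar_holder",18),("worn_1",13),("tray",22)]:
    print(o,[(round(d["score"],2),np.round(d["uv"]),p2w(p,d["uv"],z).round(1)) for d in eyes.cut_out(p,o)[:3]])
rows(383,251,120,np.radians(90))
E
```

```text
polish_jar [(0.69, array([409.,  12.]), array([532. , 323.9,  54. ])), (0.64, array([279.,  65.]), array([385.7, 252.9,  54. ]))]
jar_holder [(0.72, array([332., 134.]), array([448.7, 176.3,  18. ]))]
worn_1 [(0.85, array([410.,  11.]), array([549.8, 340. ,  13. ]))]
polish_jar []
jar_holder [(0.86, array([330., 168.]), array([ 630.2, -207.5,   18. ])), (0.84, array([355., 288.]), array([ 277.7, -267.9,   18. ]))]
worn_1 [(0.8, array([139., 202.]), array([537.7, 362.8,  13. ]))]
tray [(0.78, array([122., 194.]), array([561.1, 408.3,  22. ]))]
shift [ 0.1235 -0.0063  0.1121] turn [-0.05  0.    0.06] yaw now 1.5718 pos [389.6 127.6 232.1]
```

View pics/w6.png

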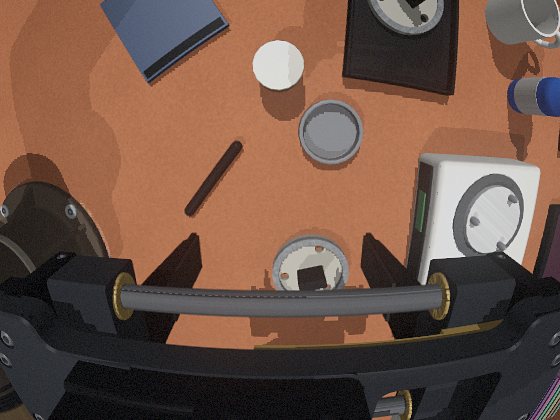

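The jar lid is at (279,65), about (385,252), and the grey holder is at (332,132), about (448,177). The worn wheel lies in the tray at (405,5). Now I'll grip the jar.

Emit:
move_arm(
  plan=[
    [[0, 0, 0], [0.124, -0.005, 0.05], 1],
    [[0, 0, 0], [0.124, -0.005, 0.1], 1],
    [[0, 0, 0], [0.124, -0.005, 0.13], 1],
    [[0, 0, 0], [0.124, -0.005, 0.17], 1],
    [[0, 0, 0], [0.124, -0.005, 0.206], 1],
  ],
)

```text
t: 14.5
eef_pos: [383.8, 251.8, 24.4]
tcp_rot: [-3.14, 0.001, 1.573]
ft_force: [0.3, 0.1, -0.7]
opening: 1.003
grip_force: 0.0
```

Emit:
move_arm(
  plan=[
    [[0, 0, 0], [0, 0, 0], -0.2],
    [[0, 0, 0], [0, 0, 0], -0.2],
    [[0, 0, 0], [0, 0, 0], -0.2],
    [[0, 0, 0], [0, 0, 0], -0.2],
    [[0, 0, 0], [0, 0, 0], -0.2],
  ],
)

```text
t: 15.12
eef_pos: [384.7, 251.1, 27.4]
tcp_rot: [3.14, -0.001, 1.571]
ft_force: [-1.0, -1.1, 9.0]
opening: 0.565
grip_force: 30.0
```

Emit:
move_arm(
  plan=[
    [[0, 0, 0], [0, 0, -0.05], -0.2],
    [[0, 0, 0], [0, 0, -0.09], -0.2],
    [[0, 0, 0], [-0.075, 0.062, -0.09], -0.2],
    [[0, 0, 0], [-0.075, 0.062, -0.09], -0.2],
    [[0, 0, 0], [-0.075, 0.062, -0.09], -0.2],
  ],
)

```text
t: 15.75
eef_pos: [447.4, 174.5, 116.8]
tcp_rot: [3.141, -0.0, 1.568]
ft_force: [-0.5, 0.0, -2.0]
opening: 0.564
grip_force: 30.0
```

```bash
python3 - <<'E'
from h import *
p=eyes.read_camera("wrist")
cv2.imwrite("pics/w7.png",p["img"][:,:,::-1])
for o,z in [("polish_jar",135),("jar_holder",18)]:
    print(o,[(round(d["score"],2),np.round(d["uv"]),p2w(p,d["uv"],z,True).round(1)) for d in eyes.cut_out(p,o)[:2]])
print(readout.state()["eef_pos"],readout.state()["tcp_rot"])
E
```

```text
polish_jar [(0.97, array([281., 246.]), array([448. , 185.6, 135. ]))]
jar_holder [(0.79, array([281., 182.]), array([447.8, 192.6,  18. ]))]
[445.69622721 176.25452836 116.56605795] [-3.14097000e+00 -1.61711802e-05  1.57084461e+00]
```

View pics/w7.png

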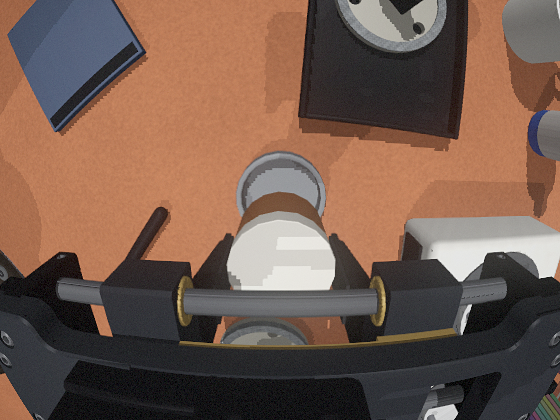

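```bash
python3 - <<'E'
from h import *
p=eyes.read_camera("wrist")
print("far rim",p2w(p,(281,152),20,True),"left/right",p2w(p,(236.5,190),20,True),p2w(p,(326.5,190),20,True))
print("jar lid",p2w(p,(281,250),145,True),readout.state()["eef_pos"])
import pickle
q=pickle.load(open("wC.pkl","rb"))
for u in [(332,98),(332,167),(299,132),(364,132)]: print(p2w(q,u,20,True).round(1))
E
```

```text
far rim [446.00658339 220.29626817  20.        ] left/right [408.09020571 187.96715062  20.        ] [484.78418739 188.00303132  20.        ]
jar lid [446.13756927 189.72351633 145.        ] [445.64970923 176.47639082 116.57852294]
[447.7 219.2  20. ]
[449.4 136.5  20. ]
[409.2 178.2  20. ]
[487.4 179.8  20. ]
```

Emit:
move_arm(
  plan=[
    [[0, 0, 0], [0.002, 0.001, 0.04], -0.2],
    [[0, 0, 0], [0.002, 0.001, 0.07], -0.2],
    [[0, 0, 0], [0.002, 0.001, 0.08], -0.2],
    [[0, 0, 0], [0.002, 0.001, 0.084], -0.2],
    [[0, 0, 0], [0.002, 0.001, 0.084], -0.2],
  ],
)

```text
t: 16.58
eef_pos: [447.5, 178.3, 33.2]
tcp_rot: [3.141, -0.0, 1.571]
ft_force: [0.8, 0.0, -1.0]
opening: 0.566
grip_force: 30.0
```

Emit:
move_arm(
  plan=[
    [[0, 0, 0], [0, 0, 0], 0.6],
    [[0, 0, 0], [0, 0, 0], 0.6],
    [[0, 0, 0], [0, 0, 0], 0.6],
    [[0, 0, 0], [0, 0, -0.06], 0.6],
    [[0, 0, 0], [0, 0, -0.12], 0.6],
  ],
)

```text
t: 17.2
eef_pos: [446.9, 177.8, 153.8]
tcp_rot: [-3.14, 0.0, 1.571]
ft_force: [0.5, -0.1, -0.3]
opening: 0.799
grip_force: 0.0
```

Emit:
move_arm(
  plan=[
    [[0, 0, 0], [-0.29, 0, -0.1], 0.2],
    [[0, 0, 0], [-0.29, 0, -0.1], 0.2],
    [[0, 0, 0], [-0.29, 0, -0.1], 0.2],
    [[0, 0, 0], [-0.29, 0, -0.1], 0.2],
    [[0, 0, 0], [-0.29, 0, -0.1], 0.2],
  ],
)

```text
t: 17.82
eef_pos: [446.9, -114.0, 253.7]
tcp_rot: [3.141, 0.0, 1.57]
ft_force: [0.3, -0.2, 0.2]
opening: 0.599
grip_force: 0.0
```

```bash
python3 - <<'E'
from h import *
import pickle
p=eyes.read_camera("wrist");pickle.dump(p,open("wD.pkl","wb"))
cv2.imwrite("pics/w8.png",p["img"][:,:,::-1])
for o,z in [("polish_jar",60),("jar_holder",18),("fresh_1",12)]:
    print(o,[(round(d["score"],2),np.round(d["uv"]),p2w(p,d["uv"],z,True).round(1)) for d in eyes.cut_out(p,o)[:3]])
print(readout.state()["eef_pos"])
E
```

```text
polish_jar []
jar_holder [(0.6, array([169., 257.]), array([ 286. , -236.3,   18. ])), (0.6, array([410., 239.]), array([ 632.8, -208.8,   18. ]))]
fresh_1 [(0.94, array([269., 270.]), array([ 430., -256.,   12.])), (0.85, array([264.,  91.]), array([426.8, -11.6,  12. ]))]
[ 446.9893684  -112.55313824  252.63129258]
```

View pics/w8.png

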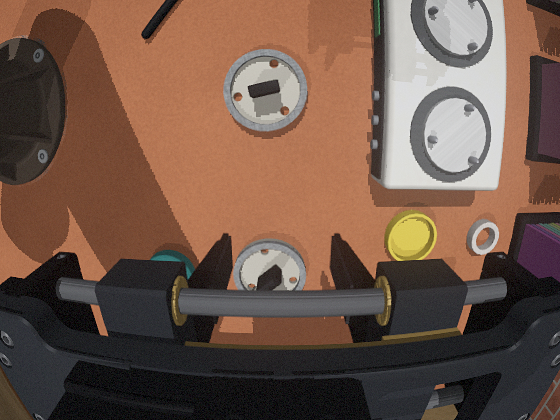

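The wrist view shows both hubs now bare, at (451,132) and (452,17). fresh_1 is at (264,90) with holes at (274,63), (237,97) and (285,111), and fresh_2 is under the fingers. fresh_1's bar lies at about 12.7°, so I'll go above it.

Emit:
move_arm(
  plan=[
    [[0, 0, 45], [0.102, -0.02, 0.06], 0.2],
    [[0, 0, 45], [0.102, -0.02, 0.06], 0.2],
    [[0, 0, 45], [0.102, -0.02, 0.06], 0.2],
    [[0, 0, 45], [0.102, -0.02, 0.06], 0.2],
    [[0, 0, 45], [0.102, -0.02, 0.06], 0.2],
  ],
)

```text
t: 18.65
eef_pos: [426.6, -8.2, 192.1]
tcp_rot: [-3.14, 0.001, 0.784]
ft_force: [0.3, -0.5, -0.7]
opening: 0.602
grip_force: 0.0
```

Emit:
move_arm(
  plan=[
    [[0, 0, 32.3], [0, 0, 0.05], 0.2],
    [[0, 0, 32.3], [0, 0, 0.05], 0.2],
    [[0, 0, 32.3], [0, 0, 0.05], 0.2],
    [[0, 0, 32.3], [0, 0, 0.05], 0.2],
    [[0, 0, 32.3], [0, 0, 0.05], 0.2],
  ],
)

```text
t: 19.27
eef_pos: [427.1, -9.3, 142.6]
tcp_rot: [-3.141, 0.0, 0.227]
ft_force: [0.0, -0.1, 0.1]
opening: 0.601
grip_force: 0.0
```

```bash
cat >> h.py <<'E'
def fit3(pts,z):
    "rigid fit of 3-point pattern r=36 to world points: centre, angle mod 120 (deg), scale"
    pts=np.array(pts);c=pts.mean(0);d=pts-c
    a=np.degrees(np.angle(np.sum(np.exp(3j*np.arctan2(d[:,1],d[:,0])))))/3%120
    return c.round(2),round(a,2),np.hypot(*d.T).round(1)
def holes(p,c,z,save=None):
    s=4;h=60;im=rect(p,c,z,h,s);b,g,r=[im[:,:,k].astype(int) for k in range(3)]
    m=((r-b>25)&(r>1.35*b)).astype(np.uint8)
    j,i=np.meshgrid(np.arange(2*h*s),np.arange(2*h*s));m[np.hypot(i-h*s,j-h*s)>44*s]=0
    m=cv2.morphologyEx(m,cv2.MORPH_OPEN,np.ones((5,5)))
    n,_,st,ce=cv2.connectedComponentsWithStats(m)
    out=[(int(st[k,4]/s/s),round(c[0]+h-ce[k][1]/s,1),round(c[1]+h-ce[k][0]/s,1)) for k in range(1,n) if st[k,4]>15*s*s]
    if save: cv2.imwrite(save,im)
    return out
E
python3 - <<'E'
from h import *
import pickle
D=pickle.load(open("wD.pkl","rb"))
o=holes(D,(427.,-11.),8);print("D",o); 
if len(o)==3: print(fit3([x[1:] for x in o],8))
p=eyes.read_camera("wrist");pickle.dump(p,open("wE.pkl","wb"))
o=holes(p,(427.,-11.),8,"pics/f1.png");print("E",o)
if len(o)==3: print(fit3([x[1:] for x in o],8))
print([(round(d["score"],2),np.round(d["uv"]),p2w(p,d["uv"],10,True).round(1)) for d in eyes.cut_out(p,"fresh_1")[:3]])
s=readout.state();print(s["eef_pos"],np.degrees(s["tcp_rot"]))
E
```

```text
D [(100, np.float64(451.7), np.float64(-35.7)), (91, np.float64(438.1), np.float64(24.8)), (92, np.float64(392.5), np.float64(-17.3))]
(array([427.43,  -9.4 ]), np.float64(72.71), array([35.8, 35.8, 35.8]))
E [(84, np.float64(452.2), np.float64(-35.5)), (88, np.float64(439.0), np.float64(25.0)), (65, np.float64(393.0), np.float64(-17.0))]
(array([428.07,  -9.17]), np.float64(72.45), array([35.7, 35.9, 35.9]))
[(0.72, array([280., 196.]), array([424.8,  -9.2,  10. ])), (0.61, array([506., 221.]), array([ 456.1, -278.6,   10. ]))]
[427.21573227  -9.62256245 142.65769934] [-1.79995935e+02 -6.45439826e-03  1.28915996e+01]
```

Emit:
move_arm(
  plan=[
    [[0, 0, 0.3], [0.0005, 0, 0.05], 0.2],
    [[0, 0, 0.3], [0.0005, 0, 0.09], 0.2],
    [[0, 0, 0.3], [0.0005, 0, 0.115], 0.2],
    [[0, 0, 0.3], [0.0005, 0, 0.1205], 0.2],
    [[0, 0, 0.3], [0.0005, 0, 0.1205], -0.9],
  ],
)

```text
t: 20.0
eef_pos: [427.9, -9.9, 22.4]
tcp_rot: [-3.141, 0.0, 0.217]
ft_force: [-0.2, 0.5, 0.5]
opening: 0.542
grip_force: 0.0
```

Emit:
move_arm(
  plan=[
    [[0, 0, 0], [0, 0, 0], -0.9],
    [[0, 0, 0], [0, 0, 0], -0.9],
    [[0, 0, 0], [0, 0, 0], -0.9],
    [[0, 0, 0], [0, 0, 0], -0.9],
    [[0, 0, 0], [0, 0, 0], -0.9],
  ],
)

```text
t: 20.62
eef_pos: [427.9, -9.8, 22.4]
tcp_rot: [3.142, -0.0, 0.217]
ft_force: [-0.3, 1.3, 6.0]
opening: 0.147
grip_force: 30.0
```

```bash
python3 - <<'E'
from h import *
s=readout.state();print(s["eef_pos"],np.degrees(s["tcp_rot"]),s["opening"],s["ft_force"])
rows(651,85,160,np.radians(12.6-16.4))
E
```

```text
[427.86381674  -9.83210064  22.36523924] [ 1.79999873e+02 -1.83447119e-02  1.24058135e+01] 0.1467888657483289 [-0.2841948   1.26571829  5.99135875]
shift [ 0.2383 -0.0447 -0.1376] turn [-0.   -0.02 16.21] yaw now 0.2165 pos [427.9  -9.8  22.4]
```

Emit:
move_arm(
  plan=[
    [[0, 0, 0], [0, 0, -0.04], -0.9],
    [[0, 0, 0], [0, 0, -0.1], -0.9],
    [[0, 0, 0], [0, 0, -0.16], -0.9],
    [[0, 0, 0], [0, 0, -0.175], -0.9],
    [[0, 0, 0], [0, 0, -0.175], -0.9],
  ],
)

```text
t: 21.25
eef_pos: [427.9, -9.9, 197.8]
tcp_rot: [3.141, -0.002, 0.217]
ft_force: [0.9, 0.1, -3.5]
opening: 0.143
grip_force: 30.0
```

Emit:
move_arm(
  plan=[
    [[0, 0, 16.2], [0.146, -0.05, 0], -0.9],
    [[0, 0, 16.2], [0.146, -0.05, 0], -0.9],
    [[0, 0, 16.2], [0.146, -0.05, 0], -0.9],
    [[0, 0, 16.2], [0.146, -0.05, 0], -0.9],
    [[0, 0, 16.2], [0.146, -0.05, 0], -0.9],
  ],
)

```text
t: 21.88
eef_pos: [558.6, 70.0, 195.5]
tcp_rot: [3.141, 0.003, -0.066]
ft_force: [-1.4, -0.5, -3.2]
opening: 0.146
grip_force: 30.0
```

```bash
python3 - <<'E'
from h import *
import pickle
eyes.read_camera("wrist");p=eyes.read_camera("wrist");pickle.dump(p,open("wF.pkl","wb"))
s=readout.state();print(s["eef_pos"],np.degrees(s["tcp_rot"]),s["opening"],s["ft_force"])
w=s["eef_pos"].copy();w[2]-=22.4
# wheel-in-hand plane (plate top) around tcp, hub around (651,85) at stud height, and right hub
P=[rect(p,(650,85),93,60,3.2),rect(p,(w[0]+20,w[1]),w[2]+8,60,3.2)]
cv2.imwrite("pics/mos2.png",np.hstack(P))
E
```

```text
[558.79142453  69.77008668 196.53085702] [ 1.79994981e+02  7.98320953e-02 -3.82627898e+00] 0.146888214860639 [-0.14525327  0.14560421 -2.43966953]
```

View pics/mos2.png

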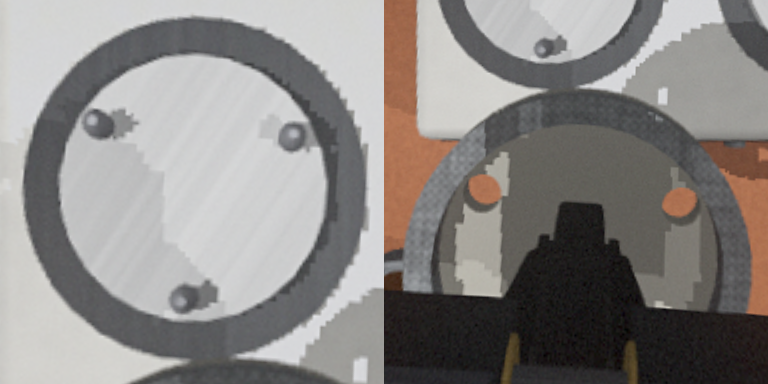

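The left hub's studs are at (98,124), (291,136) and (183,299), so its centre is (652,86) at 56.3°. The held wheel's holes are at (485,189) and (680,201), which matches in angle to within 0.3°.

Emit:
move_arm(
  plan=[
    [[0, 0, 0.2], [0.092, -0.0224, 0], -0.9],
    [[0, 0, 0.2], [0.092, -0.0224, 0.03], -0.9],
    [[0, 0, 0.2], [0.092, -0.0224, 0.06], -0.9],
    [[0, 0, 0.2], [0.092, -0.0224, 0.074], -0.9],
    [[0, 0, 0.2], [0.092, -0.0224, 0.074], -0.9],
  ],
)

```text
t: 22.6
eef_pos: [652.3, 86.2, 122.8]
tcp_rot: [3.142, 0.001, -0.07]
ft_force: [0.6, -0.1, -2.1]
opening: 0.147
grip_force: 30.0
```

Emit:
move_arm(
  plan=[
    [[0, 0, 0], [0, 0, 0.003], -0.9],
    [[0, 0, 0], [0, 0, 0.006], -0.9],
    [[0, 0, 0], [0, 0, 0.009], -0.9],
    [[0, 0, 0], [0, 0, 0.009], -0.9],
  ],
)

```text
t: 23.1
eef_pos: [652.9, 86.5, 114.1]
tcp_rot: [-3.142, 0.0, -0.07]
ft_force: [-0.3, -0.1, -3.0]
opening: 0.146
grip_force: 30.0
```

```bash
python3 - <<'E'
from h import *
import pickle
p=eyes.read_camera("wrist");pickle.dump(p,open("wG.pkl","wb"))
s=readout.state();print(s["eef_pos"],np.degrees(s["tcp_rot"]),s["opening"],s["ft_force"],s["moment"])
E
```

```text
[652.9567995   86.61387449 114.18462924] [-1.79992794e+02 -3.50856662e-03 -3.99439654e+00] 0.14507069036121129 [-0.21566431 -0.44375246 -3.59004633] [-0.01967117  0.18297584  0.01036395]
```

The studs entered without contact, so I'll continue down.

Emit:
move_arm(
  plan=[
    [[0, 0, 0], [-0.0005, 0.0003, 0.003], -0.9],
    [[0, 0, 0], [-0.0005, 0.0003, 0.006], -0.9],
    [[0, 0, 0], [-0.0005, 0.0003, 0.009], -0.9],
    [[0, 0, 0], [-0.0005, 0.0003, 0.011], -0.9],
    [[0, 0, 0], [-0.0005, 0.0003, 0.0115], -0.9],
  ],
)

```text
t: 23.78
eef_pos: [652.3, 86.3, 102.5]
tcp_rot: [-3.142, 0.0, -0.07]
ft_force: [-0.6, -0.5, -1.9]
opening: 0.146
grip_force: 30.0
```

Emit:
move_arm(
  plan=[
    [[0, 0, 0], [0, 0, 0], -0.2],
    [[0, 0, 0], [0, 0, 0], 0],
    [[0, 0, 0], [0, 0, 0], 0],
    [[0, 0, 0], [0, 0, -0.05], 0],
    [[0, 0, 0], [0, 0, -0.09], 0.1],
  ],
)

```text
t: 24.4
eef_pos: [652.6, 86.3, 194.2]
tcp_rot: [-3.141, -0.0, -0.07]
ft_force: [-0.2, -0.4, -1.2]
opening: 0.531
grip_force: 0.0
```

Emit:
move_arm(
  plan=[
    [[0, 0, -44], [-0.2, 0.26, -0.06], 0.2],
    [[0, 0, -44], [-0.2, 0.26, -0.06], 0.2],
    [[0, 0, -44], [-0.2, 0.26, -0.06], 0.2],
    [[0, 0, -44], [-0.2, 0.26, -0.06], 0.2],
    [[0, 0, -44], [-0.2, 0.26, -0.06], 0.2],
  ],
)

```text
t: 25.02
eef_pos: [451.2, -140.5, 248.4]
tcp_rot: [3.141, -0.0, 0.702]
ft_force: [0.5, -0.5, -1.3]
opening: 0.6
grip_force: 0.0
```

```bash
python3 - <<'E'
from h import *
import pickle
p=eyes.read_camera("wrist");pickle.dump(p,open("wH.pkl","wb"));cv2.imwrite("pics/wH.png",p["img"][:,:,::-1])
s=readout.state();print(s["eef_pos"],np.degrees(s["tcp_rot"]))
ds=eyes.cut_out(p,"fresh_1");print([(round(d["score"],2),np.round(d["uv"]),p2w(p,d["uv"],10,True).round(1)) for d in ds])
o=holes(p,(430.7,-263.5),8);print(o)
if len(o)==3: print(fit3([x[1:] for x in o],8))
t=eyes.read_camera("top")
for n,z in [("fresh_1",20),("polish_jar",60)]: print(n,[(round(d["score"],2),np.round(d["uv"]),p2w(t,d["uv"],z).round(1)) for d in eyes.cut_out(t,n)])
E
```

```text
[ 447.88178159 -144.07355604  249.52637688] [1.79904350e+02 5.78810193e-02 4.01183837e+01]
[(0.8, array([363., 230.]), array([ 463.8, -279.6,   10. ])), (0.61, array([92., 28.]), array([445. , 197.9,  10. ]))]
[(1443, np.float64(409.3), np.float64(-244.4)), (63, np.float64(447.9), np.float64(-245.0))]
fresh_1 [(0.84, array([228., 158.]), array([665.5,  98. ,  20. ])), (0.68, array([372., 232.]), array([ 437.3, -325.1,   20. ]))]
polish_jar [(0.67, array([199., 229.]), array([450.8, 173.2,  60. ]))]
```

fresh_2 seems to have been knocked aside, so I'll look for it again.

Emit:
move_arm(
  plan=[
    [[0, 0, 0], [-0.165, 0.122, 0], 0.2],
    [[0, 0, 0], [-0.165, 0.122, 0], 0.2],
    [[0, 0, 0], [-0.165, 0.122, 0], 0.2],
    [[0, 0, 0], [-0.165, 0.122, 0], 0.2],
    [[0, 0, 0], [-0.165, 0.122, 0], 0.2],
  ],
)

```text
t: 25.9
eef_pos: [405.0, -338.6, 247.1]
tcp_rot: [-3.14, -0.0, 0.698]
ft_force: [-0.1, 0.6, -0.4]
opening: 0.602
grip_force: 0.0
```

```bash
python3 - <<'E'
from h import *
import pickle
eyes.read_camera("wrist");p=eyes.read_camera("wrist");pickle.dump(p,open("wI.pkl","wb"));cv2.imwrite("pics/wI.png",p["img"][:,:,::-1])
s=readout.state();print(s["eef_pos"],np.degrees(s["tcp_rot"]))
ds=eyes.cut_out(p,"fresh_1");print([(round(d["score"],2),np.round(d["uv"]),p2w(p,d["uv"],10,True).round(1)) for d in ds])
for d in ds[:2]:
    c=p2w(p,d["uv"],8,True)[:2];o=holes(p,c,8);print(o)
    if len(o)==3: print(fit3([x[1:] for x in o],8))
t=eyes.read_camera("top")
print([(round(d["score"],2),np.round(d["uv"]),p2w(t,d["uv"],15).round(1)) for d in eyes.cut_out(t,"fresh_1")])
E
```

```text
[ 405.21770866 -337.33761964  247.48814616] [-1.79949836e+02 -1.68142541e-02  4.00830387e+01]
[(0.78, array([270., 115.]), array([ 452.4, -280.3,   10. ]))]
[(96, np.float64(487.9), np.float64(-292.8)), (90, np.float64(447.5), np.float64(-245.6)), (90, np.float64(427.1), np.float64(-304.5))]
(array([ 454.17, -280.97]), np.float64(100.78), array([35.7, 36. , 35.9]))
[(0.81, array([228., 158.]), array([666.7,  96.6,  15. ])), (0.66, array([356., 226.]), array([ 454.6, -280.4,   15. ]))]
```

View pics/wI.png

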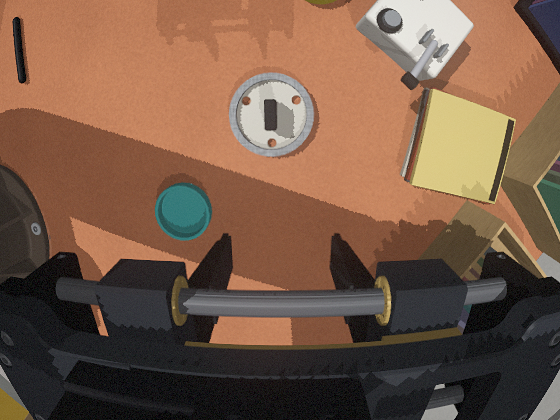

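fresh_2 now lies at (271,114), which is (454,-281), with its bar at 40.8°. I'll grip it.

Emit:
move_arm(
  plan=[
    [[0, 0, -0.7], [0.074, -0.0115, 0.04], 0.2],
    [[0, 0, -0.7], [0.074, -0.0115, 0.09], 0.2],
    [[0, 0, -0.7], [0.074, -0.0115, 0.13], 0.2],
    [[0, 0, -0.7], [0.074, -0.0115, 0.15], 0.2],
    [[0, 0, -0.7], [0.074, -0.0115, 0.15], 0.2],
  ],
)

```text
t: 26.78
eef_pos: [453.7, -281.3, 96.9]
tcp_rot: [-3.139, 0.0, 0.712]
ft_force: [0.5, 0.1, 1.0]
opening: 0.597
grip_force: 0.0
```

```bash
python3 - <<'E'
from h import *
p=eyes.read_camera("wrist")
o=holes(p,(454,-281),8);print(o)
if len(o)==3:
    c,a,_=fit3([x[1:] for x in o],8);print(c,a,_);rows(c[0],c[1],22.4,np.radians(a-60))
E
```

```text
[(81, np.float64(488.6), np.float64(-292.2)), (83, np.float64(448.3), np.float64(-245.3)), (33, np.float64(426.9), np.float64(-304.8))]
[ 454.6  -280.77] 100.81 [35.9 36.  36.7]
shift [ 0.0011 -0.0004  0.0755] turn [-0.03 -0.   -0.05] yaw now 0.7113 pos [ 454.1 -281.9   97.9]
```

Emit:
move_arm(
  plan=[
    [[0, 0, 0], [0.0005, 0, 0.05], 0.2],
    [[0, 0, 0], [0.0005, 0, 0.07], 0.2],
    [[0, 0, 0], [0.0005, 0, 0.0755], 0.2],
    [[0, 0, 0], [0.0005, 0, 0.0755], 0.2],
    [[0, 0, 0], [0.0005, 0, 0.0755], -0.9],
  ],
)

```text
t: 27.45
eef_pos: [454.7, -282.5, 23.5]
tcp_rot: [3.14, -0.0, 0.71]
ft_force: [-0.2, -0.2, 0.6]
opening: 0.54
grip_force: 0.0
```

Emit:
move_arm(
  plan=[
    [[0, 0, 0], [0, 0, 0], -0.9],
    [[0, 0, 0], [0, 0, 0], -0.9],
    [[0, 0, 0], [0, 0, 0], -0.9],
    [[0, 0, 0], [0, 0, 0], -0.9],
    [[0, 0, 0], [0, 0, 0], -0.9],
  ],
)

```text
t: 28.08
eef_pos: [454.0, -281.9, 22.3]
tcp_rot: [-3.141, 0.0, 0.71]
ft_force: [-2.4, 2.1, 3.0]
opening: 0.146
grip_force: 30.0
```

Emit:
move_arm(
  plan=[
    [[0, 0, 0], [0, 0, -0.04], -0.9],
    [[0, 0, 0], [0, 0, -0.1], -0.9],
    [[0, 0, 0], [0, 0, -0.16], -0.9],
    [[0, 0, 0], [0, 0, -0.175], -0.9],
    [[0, 0, 0], [0, 0, -0.175], -0.9],
  ],
)

```text
t: 28.7
eef_pos: [454.1, -282.1, 197.1]
tcp_rot: [3.141, -0.0, 0.71]
ft_force: [0.0, -0.4, -4.2]
opening: 0.149
grip_force: 30.0
```

Emit:
move_arm(
  plan=[
    [[0, 0, 30.8], [0.221, -0.094, 0], -0.9],
    [[0, 0, 30.8], [0.221, -0.094, 0], -0.9],
    [[0, 0, 30.8], [0.221, -0.094, 0], -0.9],
    [[0, 0, 30.8], [0.221, -0.094, 0], -0.9],
    [[0, 0, 30.8], [0.221, -0.094, 0], -0.9],
  ],
)

```text
t: 29.32
eef_pos: [560.6, -63.4, 194.3]
tcp_rot: [-3.14, 0.004, 0.176]
ft_force: [-0.3, -0.4, -2.6]
opening: 0.148
grip_force: 30.0
```

```bash
python3 - <<'E'
from h import *
import pickle
eyes.read_camera("wrist");p=eyes.read_camera("wrist");pickle.dump(p,open("wJ.pkl","wb"))
s=readout.state();print(s["eef_pos"],np.degrees(s["tcp_rot"]),s["opening"],s["ft_force"])
w=s["eef_pos"].copy();w[2]-=22.4;a=s["tcp_rot"][2]
print("holes in hand",holes(p,w[:2]+20*np.array([np.cos(a),np.sin(a)]),w[2]+8))
P=[rect(p,(650,-53),93,60,3.2),rect(p,(w[0]+20,w[1]),w[2]+8,60,3.2)]
cv2.imwrite("pics/mos3.png",np.hstack(P))
E
```

```text
[559.91025784 -65.82355176 194.9513981 ] [-179.91579798    0.197396     10.03345337] 0.1459490720831785 [ 0.21988038 -0.4262102  -2.87456675]
holes in hand [(15, np.float64(603.6), np.float64(-97.8)), (82, np.float64(586.1), np.float64(-91.4)), (78, np.float64(575.3), np.float64(-31.2))]
```

View pics/mos3.png

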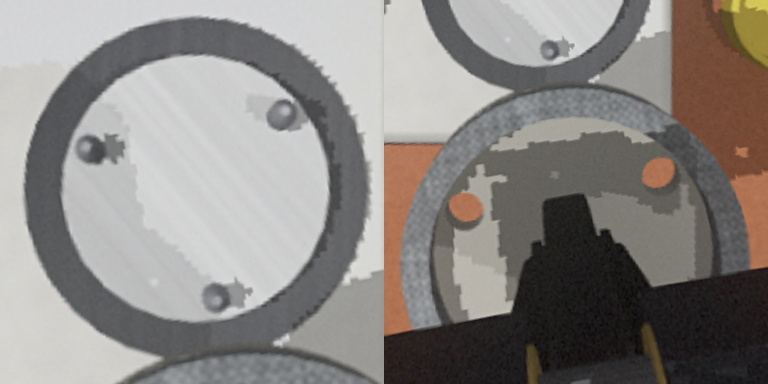

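The right hub's studs are at (91,149), (282,115) and (215,297), so its centre is (651.9,-54.2) at 69.9°. The held wheel's holes, at (466,208) and (659,172), match. Lowering now.

Emit:
move_arm(
  plan=[
    [[0, 0, 0.2], [0.091, 0.0042, 0], -0.9],
    [[0, 0, 0.2], [0.091, 0.0042, 0.03], -0.9],
    [[0, 0, 0.2], [0.091, 0.0042, 0.06], -0.9],
    [[0, 0, 0.2], [0.091, 0.0042, 0.073], -0.9],
    [[0, 0, 0.2], [0.091, 0.0042, 0.073], -0.9],
  ],
)

```text
t: 30.05
eef_pos: [650.0, -56.3, 123.4]
tcp_rot: [-3.141, 0.002, 0.168]
ft_force: [0.3, -0.0, -2.7]
opening: 0.146
grip_force: 30.0
```

Emit:
move_arm(
  plan=[
    [[0, 0, 0], [0, 0, 0.003], -0.9],
    [[0, 0, 0], [0, 0, 0.006], -0.9],
    [[0, 0, 0], [0, 0, 0.009], -0.9],
    [[0, 0, 0], [0, 0, 0.009], -0.9],
  ],
)

```text
t: 30.55
eef_pos: [650.7, -55.2, 115.2]
tcp_rot: [-3.141, 0.0, 0.169]
ft_force: [-1.4, -1.2, -4.1]
opening: 0.148
grip_force: 30.0
```

```bash
python3 - <<'E'
from h import *
for i in range(3):
    eyes.read_camera("wrist");s=readout.state();print(s["eef_pos"],np.degrees(s["tcp_rot"]),s["ft_force"],s["moment"].round(2))
E
```

```text
[650.78690233 -55.20982241 115.35591559] [-1.79997862e+02 -4.98942735e-03  9.70990336e+00] [ 0.3618838   0.03135988 -3.09795681] [-0.08  0.17 -0.01]
[650.83143252 -55.20609134 115.44076252] [ 1.79999415e+02 -1.18409473e-02  9.71077642e+00] [-0.20053069  0.56277939 -2.40781821] [-0.07  0.17  0.01]
[650.85232261 -55.23273676 115.41347407] [-1.79999887e+02 -1.37028233e-02  9.70832228e+00] [ 0.44825877 -0.29912239 -2.91164435] [-0.05  0.17  0.05]
```

Emit:
move_arm(
  plan=[
    [[0, 0, 0], [0, -0.0006, 0.003], -0.9],
    [[0, 0, 0], [0, -0.0006, 0.006], -0.9],
    [[0, 0, 0], [0, -0.0006, 0.009], -0.9],
    [[0, 0, 0], [0, -0.0006, 0.012], -0.9],
    [[0, 0, 0], [0, -0.0006, 0.013], -0.9],
  ],
)

```text
t: 31.32
eef_pos: [650.6, -54.7, 102.3]
tcp_rot: [-3.141, 0.0, 0.169]
ft_force: [-3.0, 0.6, 5.8]
opening: 0.147
grip_force: 30.0
```

```bash
python3 - <<'E'
from h import *
for i in range(2):
    eyes.read_camera("wrist");s=readout.state();print(s["eef_pos"],np.degrees(s["tcp_rot"]),s["ft_force"],s["moment"].round(2))
E
```

```text
[650.6248427  -54.67764246 102.35303522] [-1.79993105e+02  4.69079772e-03  9.70280897e+00] [ 0.47875414  0.27974362 -2.31196586] [-0.07  0.16  0.01]
[650.70905128 -54.69417712 102.34807075] [-1.79998351e+02 -1.09381258e-02  9.70213901e+00] [-0.56514321  0.47987875 -2.19266155] [-0.03  0.25  0.03]
```

Seated at the same height as the first wheel. Releasing, then moving to view the lever.

Emit:
move_arm(
  plan=[
    [[0, 0, 0], [0, 0, 0], -0.2],
    [[0, 0, 0], [0, 0, 0], 0],
    [[0, 0, 0], [0, 0, 0], 0],
    [[0, 0, 0], [0, 0, -0.05], 0],
    [[0, 0, 0], [0, 0, -0.11], 0],
  ],
)

```text
t: 32.05
eef_pos: [650.2, -54.6, 212.7]
tcp_rot: [-3.141, 0.002, 0.169]
ft_force: [0.2, -0.1, -0.1]
opening: 0.493
grip_force: 0.0
```

Emit:
move_arm(
  plan=[
    [[0, 0, 0], [-0.09, 0.137, 0], -0.4],
    [[0, 0, 0], [-0.09, 0.137, 0], -0.4],
    [[0, 0, 0], [-0.09, 0.137, 0], -0.4],
  ],
)

```text
t: 32.42
eef_pos: [583.9, -207.0, 212.7]
tcp_rot: [3.141, -0.0, 0.168]
ft_force: [-0.0, -0.2, -0.2]
opening: 0.307
grip_force: 0.0
```

Emit:
move_arm(
  plan=[
    [[0, 0, 8.2], [-0.09, 0.137, 0], -0.4],
    [[0, 0, 8.2], [-0.09, 0.137, 0], -0.4],
    [[0, 0, 8.2], [-0.09, 0.137, 0], -0.4],
    [[0, 0, 8.2], [-0.09, 0.137, 0], -0.4],
  ],
)

```text
t: 32.92
eef_pos: [518.2, -357.4, 212.2]
tcp_rot: [3.141, -0.0, 0.023]
ft_force: [0.3, 2.1, -0.4]
opening: 0.299
grip_force: 0.0
```

```bash
python3 - <<'E'
from h import *
import pickle
eyes.read_camera("wrist");p=eyes.read_camera("wrist");pickle.dump(p,open("wK.pkl","wb"))
s=readout.state();print(s["eef_pos"],np.degrees(s["tcp_rot"]),s["opening"])
im=rect(p,(600,-345),85,90,4)
g=im.max(2).astype(int)
# black grip: darkest compact blob near (582,-362) at z=85
m=(g<60).astype(np.uint8);m=cv2.morphologyEx(m,cv2.MORPH_OPEN,np.ones((9,9)))
n,_,st,ce=cv2.connectedComponentsWithStats(m)
for k in range(1,n):
    if 50<st[k,4]/16<1500: print("blob",st[k,4]/16,"size",st[k,2:4]/4,(600+90-ce[k][1]/4).round(1),(-345+90-ce[k][0]/4).round(1))
for d in eyes.cut_out(p,"lever")[:1]:
    uv=np.argwhere(d["mask"])[:,::-1];w=np.array([p2w(p,u,80,True)[:2] for u in uv]);print("lever",d["score"],w.min(0),w.max(0),w.mean(0),cv2.minAreaRect(w.astype(np.float32)))
for d in eyes.cut_out(p,"test_button")[:1]: print(d["score"],p2w(p,d["uv"],72,True))
t=eyes.read_camera("top")
for nme,z in [("fresh_1",90),("worn_1",13),("polish_jar",60),("jar_holder",18)]: print(nme,[(round(d["score"],2),np.round(d["uv"]),p2w(t,d["uv"],z).round(1)) for d in eyes.cut_out(t,nme)])
E
```

```text
[ 519.41652208 -354.90691953  212.21855724] [-1.79980616e+02 -3.48333892e-03  1.46150342e+00] 0.2987767826690795
blob 63.125 size [ 8.5 15. ] 628.0 -323.0
lever 0.9 [ 574.3542707  -375.71710397] [ 646.6078963  -358.74124475] [ 605.04371924 -366.03586151] ((610.5890502929688, -366.2059631347656), (72.16996765136719, 16.69732666015625), 1.9028857946395874)
0.82 [ 628.25383007 -312.44990676   72.        ]
fresh_1 [(0.91, array([278., 157.]), array([650. , -53.7,  90. ])), (0.85, array([228., 159.]), array([646.3,  87. ,  90. ]))]
worn_1 [(0.73, array([140., 199.]), array([548.2, 357.5,  13. ])), (0.7, array([137., 140.]), array([729.4, 372.7,  13. ]))]
polish_jar [(0.56, array([198., 231.]), array([445.2, 176.5,  60. ]))]
jar_holder [(0.67, array([331., 169.]), array([ 627.4, -210.1,   18. ])), (0.48, array([207., 236.]), array([435.4, 159.6,  18. ]))]
```

```bash
python3 - <<'E'
from h import *
p=eyes.read_camera("wrist")
d=eyes.cut_out(p,"lever")[0];uv=np.argwhere(d["mask"])[:,::-1]
for z in (85,92):
    w=np.array([p2w(p,u,z,True)[:2] for u in uv])
    for a,b in [(575,580),(580,586),(586,590),(595,605),(605,615),(615,630)]:
        k=w[(w[:,0]>a)&(w[:,0]<b)];print(z,a,b,k[:,1].min().round(1),k[:,1].max().round(1),k[:,1].mean().round(1)) if len(k) else 0
    print(w[:,0].min())
for i in range(2): s=readout.state();print(s["eef_pos"])
E
```

```text
85 575 580 -375.6 -358.1 -367.2
85 580 586 -375.4 -358.0 -366.4
85 586 590 -375.2 -357.9 -367.0
85 595 605 -371.3 -361.3 -366.5
85 605 615 -370.9 -361.6 -366.2
85 615 630 -369.7 -360.3 -365.0
574.7862107507857
92 575 580 -375.0 -358.0 -366.2
92 580 586 -375.0 -357.9 -366.7
92 586 590 -374.7 -357.8 -366.0
92 595 605 -370.8 -361.1 -366.2
92 605 615 -370.5 -361.4 -365.8
92 615 630 -369.3 -360.1 -364.8
575.3705730683902
[ 519.67620376 -354.70317895  212.3134989 ]
[ 519.67620376 -354.70317895  212.3134989 ]
```

The lever grip is centred at about (582,-367,85). I'll go down around it, pinch it and swing it up along its arc.

Emit:
move_arm(
  plan=[
    [[0, 0, 0], [0.062, 0.0135, 0.04], -0.4],
    [[0, 0, 0], [0.062, 0.0135, 0.08], -0.4],
    [[0, 0, 0], [0.062, 0.0135, 0.11], -0.4],
    [[0, 0, 0], [0.062, 0.0135, 0.135], -0.4],
    [[0, 0, 0], [0.062, 0.0135, 0.146], -0.4],
  ],
)

```text
t: 34.1
eef_pos: [581.5, -366.5, 64.8]
tcp_rot: [-3.14, 0.001, 0.026]
ft_force: [-0.2, 0.4, -0.1]
opening: 0.304
grip_force: 0.0
```

Emit:
move_arm(
  plan=[
    [[0, 0, 0], [0, 0, 0], -1],
    [[0, 0, 0], [0, 0, 0], -1],
    [[0, 0, 0], [0, 0, 0], -1],
    [[0, 0, 0], [0, 0, 0], -1],
  ],
)

```text
t: 34.6
eef_pos: [582.0, -366.6, 67.1]
tcp_rot: [-3.141, -0.001, 0.026]
ft_force: [0.3, 5.6, 2.4]
opening: 0.165
grip_force: 30.0
```

Opening is 15.7 mm, so the crossbar is held. Swinging it up.

Emit:
move_arm(
  plan=[
    [[0, 0, 0], [0.0047, 0, -0.0121], -1],
    [[0, 0, 0], [0.0117, 0, -0.023], -1],
    [[0, 0, 0], [0.0207, 0, -0.0323], -1],
    [[0, 0, 0], [0.0314, 0, -0.0396], -1],
    [[0, 0, 0], [0.0434, 0, -0.0447], -1],
  ],
)

```text
t: 35.22
eef_pos: [625.0, -364.9, 111.9]
tcp_rot: [-3.14, 0.002, 0.026]
ft_force: [-2.8, 7.3, -4.6]
opening: 0.164
grip_force: 30.0
```

Emit:
move_arm(
  plan=[
    [[0, 0, 0], [0.0127, 0, -0.0026], -1],
    [[0, 0, 0], [0.0212, 0, -0.0029], -1],
    [[0, 0, 0], [0.0257, 0, -0.0026], -1],
    [[0, 0, 0], [0.0257, 0, -0.0026], -1],
  ],
)

```text
t: 35.72
eef_pos: [651.3, -363.9, 115.2]
tcp_rot: [-3.14, 0.0, 0.027]
ft_force: [-3.1, 9.1, 4.9]
opening: 0.163
grip_force: 30.0
```

Emit:
move_arm(
  plan=[
    [[0, 0, 0], [0, 0, 0], -0.5],
    [[0, 0, 0], [0, 0, 0], -0.5],
    [[0, 0, 0], [0, 0, 0], -0.5],
    [[0, 0, 0], [0, 0, -0.03], -0.5],
    [[0, 0, 0], [0, 0, -0.08], -0.5],
  ],
)

```text
t: 36.35
eef_pos: [650.2, -365.2, 192.8]
tcp_rot: [-3.14, 0.003, 0.026]
ft_force: [0.6, 0.7, 0.8]
opening: 0.246
grip_force: 0.0
```

Emit:
move_arm(
  plan=[
    [[0, 0, 0], [-0.12, -0.01, -0.05], -0.5],
    [[0, 0, 0], [-0.12, -0.01, -0.05], -0.5],
    [[0, 0, 0], [-0.12, -0.01, -0.05], -0.5],
    [[0, 0, 0], [-0.12, -0.01, -0.05], -0.5],
  ],
)

```text
t: 36.85
eef_pos: [530.8, -358.8, 244.1]
tcp_rot: [3.141, -0.001, 0.025]
ft_force: [-0.9, 0.0, 0.8]
opening: 0.247
grip_force: 0.0
```

```bash
python3 - <<'E'
from h import *
eyes.read_camera("wrist");p=eyes.read_camera("wrist")
for z in (70,133):
  for d in eyes.cut_out(p,"lever")[:1]:
    w=np.array([p2w(p,u,z,True)[:2] for u in np.argwhere(d["mask"])[:,::-1]]);print("lever",z,d["score"],w.min(0),w.max(0),d["uv"])
print("expected grip px",w2p(p,[[654,-365,132],[644.6,-365,68],[582,-366,85]],True).round(0))
ds=eyes.cut_out(p,"lever");
t=eyes.read_camera("top")
for nme,z in [("lever",120),("fresh_1",90),("worn_1",13),("polish_jar",60),("jar_holder",18)]: print(nme,[(round(d["score"],2),np.round(d["uv"]),p2w(t,d["uv"],z).round(1)) for d in eyes.cut_out(t,nme)])
s=readout.state();print(s["t"],s["eef_pos"])
E
```

```text
lever 70 0.79 [ 572.72185308 -375.19810844] [ 648.09471358 -359.1063701 ] [286.8, 115.1]
lever 133 0.79 [ 579.72775031 -371.88912092] [ 641.29343314 -358.74514772] [286.8, 115.1]
expected grip px [[291.  61.]
 [289.  78.]
 [289. 139.]]
lever []
fresh_1 [(0.97, array([278., 157.]), array([648.3, -54. ,  90. ])), (0.6, array([227., 157.]), array([650.4,  90.7,  90. ]))]
worn_1 [(0.6, array([139., 201.]), array([542.5, 360.6,  13. ]))]
polish_jar [(0.52, array([196., 228.]), array([454.7, 182.8,  60. ]))]
jar_holder [(0.74, array([208., 235.]), array([436.2, 156.4,  18. ])), (0.56, array([333., 171.]), array([ 623.3, -215.9,   18. ]))]
37.4 [ 530.76773012 -358.26590884  243.33607997]
```

The lever fell forward again after release, so it hadn't gone far enough past upright. I'll repeat, swinging it fully to its rest and opening wider.

Emit:
move_arm(
  plan=[
    [[0, 0, 0], [0.0515, 0.0085, 0.05], -0.3],
    [[0, 0, 0], [0.0515, 0.0085, 0.1], -0.3],
    [[0, 0, 0], [0.0515, 0.0085, 0.14], -0.3],
    [[0, 0, 0], [0.0515, 0.0085, 0.165], -0.3],
    [[0, 0, 0], [0.0515, 0.0085, 0.177], -0.3],
  ],
)

```text
t: 38.02
eef_pos: [582.0, -365.2, 65.1]
tcp_rot: [-3.14, 0.001, 0.026]
ft_force: [-0.3, -0.2, 0.7]
opening: 0.349
grip_force: 0.0
```

Emit:
move_arm(
  plan=[
    [[0, 0, 0], [0, 0, 0], -1],
    [[0, 0, 0], [0, 0, 0], -1],
    [[0, 0, 0], [0, 0, 0], -1],
    [[0, 0, 0], [0, 0, 0], -1],
    [[0, 0, 0], [0, 0, 0], -1],
  ],
)

```text
t: 38.65
eef_pos: [582.8, -366.2, 67.8]
tcp_rot: [3.14, -0.002, 0.026]
ft_force: [-1.0, -4.4, 7.6]
opening: 0.163
grip_force: 30.0
```

Emit:
move_arm(
  plan=[
    [[0, 0, 0], [0.0047, 0, -0.0121], -1],
    [[0, 0, 0], [0.0117, 0, -0.023], -1],
    [[0, 0, 0], [0.0207, -0.0005, -0.0323], -1],
    [[0, 0, 0], [0.0314, -0.0005, -0.0396], -1],
    [[0, 0, 0], [0.0434, -0.001, -0.0447], -1],
  ],
)

```text
t: 39.28
eef_pos: [625.2, -364.3, 111.6]
tcp_rot: [3.14, 0.001, 0.026]
ft_force: [-2.0, -8.9, -2.6]
opening: 0.166
grip_force: 30.0
```

Emit:
move_arm(
  plan=[
    [[0, 0, 0], [0.0127, 0, -0.0026], -1],
    [[0, 0, 0], [0.0212, -0.0005, -0.0029], -1],
    [[0, 0, 0], [0.0289, -0.001, -0.0022], -1],
    [[0, 0, 0], [0.033, -0.001, -0.0015], -1],
    [[0, 0, 0], [0.033, -0.001, -0.0015], -1],
  ],
)

```text
t: 39.9
eef_pos: [659.0, -363.0, 114.1]
tcp_rot: [3.139, -0.001, 0.026]
ft_force: [-1.7, -8.3, 5.6]
opening: 0.163
grip_force: 30.0
```

```bash
python3 - <<'E'
from h import *
for i in range(2):
    p=eyes.read_camera("scene");s=readout.state();print(s["eef_pos"],s["ft_force"],s["opening"])
cv2.imwrite("pics/s9.png",p["img"][:,:,::-1])
print("expected px up/down",w2p(p,[[654,-365,132],[582,-366,85],[644.6,-365,68]]).round(0))
for d in eyes.cut_out(p,"lever")[:2]:
    y,x=np.where(d["mask"]);print(d["score"],d["uv"],x.min(),x.max(),y.min(),y.max())
E
```

```text
[ 658.83450306 -363.03423934  114.15805407] [-1.54832734 -8.34050242  6.10009823] 0.16385046161190542
[ 658.78364219 -363.06743844  114.17019748] [-1.07753895 -8.73232859  6.9469128 ] 0.16323595112653713
expected px up/down [[130. 224.]
 [146. 225.]
 [137. 245.]]
0.59 [137.4, 237.1] 127 137 220 245
0.31 [411.0, 287.2] 396 423 260 300
```

Emit:
move_arm(
  plan=[
    [[0, 0, 0], [0.002, -0.0005, 0], -1],
    [[0, 0, 0], [0.004, 0.0005, 0.0005], -1],
    [[0, 0, 0], [0.004, 0.0005, 0.0005], -1],
  ],
)

```text
t: 40.42
eef_pos: [662.7, -362.9, 113.5]
tcp_rot: [3.14, -0.001, 0.026]
ft_force: [-1.8, -6.2, 6.5]
opening: 0.16
grip_force: 30.0
```

Emit:
move_arm(
  plan=[
    [[0, 0, 0], [0, 0, 0], -0.5],
    [[0, 0, 0], [0, 0, 0], -0.2],
    [[0, 0, 0], [0, 0, 0], -0.2],
    [[0, 0, 0], [0, 0, 0], -0.2],
    [[0, 0, 0], [0, 0, 0], -0.2],
  ],
)

```text
t: 41.05
eef_pos: [662.7, -361.7, 112.1]
tcp_rot: [-3.141, 0.0, 0.026]
ft_force: [-0.0, 0.1, -0.3]
opening: 0.401
grip_force: 0.0
```

```bash
python3 - <<'E'
from h import *
for i in range(3): p=eyes.read_camera("scene")
s=readout.state();print(s["eef_pos"],s["ft_force"],s["opening"])
for d in eyes.cut_out(p,"lever")[:2]:
    y,x=np.where(d["mask"]);print(d["score"],d["uv"],x.min(),x.max(),y.min(),y.max())
E
```

```text
[ 662.66708237 -361.81838814  112.27455894] [-1.09008712  0.32114775  0.5544143 ] 0.39769246650815604
0.64 [133.7, 229.9] 126 138 220 245
```

The lever stays up between the open fingers. Lift straight out and retreat.

Emit:
move_arm(
  plan=[
    [[0, 0, 0], [0, 0.0015, -0.02], -0.2],
    [[0, 0, 0], [0, 0.0015, -0.06], -0.2],
    [[0, 0, 0], [0, 0.0015, -0.11], -0.2],
    [[0, 0, 0], [-0.03, 0.0015, -0.15], -0.2],
    [[0, 0, 0], [-0.08, 0.0015, -0.15], -0.2],
  ],
)

```text
t: 41.88
eef_pos: [583.3, -365.9, 267.0]
tcp_rot: [3.137, -0.006, 0.027]
ft_force: [-0.7, 0.2, -0.5]
opening: 0.4
grip_force: 0.0
```

Emit:
move_arm(
  plan=[
    [[0, 0, 0], [-0.17, -0.12, -0.03], -0.2],
    [[0, 0, 0], [-0.17, -0.12, -0.03], -0.2],
    [[0, 0, 0], [-0.17, -0.12, -0.03], -0.2],
    [[0, 0, 0], [-0.17, -0.12, -0.03], -0.2],
    [[0, 0, 0], [-0.17, -0.12, -0.03], -0.2],
  ],
)

```text
t: 42.5
eef_pos: [409.2, -249.7, 294.4]
tcp_rot: [3.139, -0.003, 0.026]
ft_force: [0.9, 0.5, 0.3]
opening: 0.4
grip_force: 0.0
```

```bash
python3 - <<'E'
from h import *
p=eyes.read_camera("scene")
cv2.imwrite("pics/s10.png",p["img"][:,:,::-1])
for n in ["lever","polish_jar","jar_holder","worn_1","fresh_1"]:
    for d in eyes.cut_out(p,n)[:3]:
        y,x=np.where(d["mask"]);print(n,round(d["score"],2),d["uv"],x.min(),x.max(),y.min(),y.max())
# expected jar silhouette in holder vs seen
J=lambda z:np.array([[446.5+27*np.cos(a),179+27*np.sin(a),z] for a in np.linspace(0,6.28,40)])
q=np.vstack([w2p(p,J(4)),w2p(p,J(60))]);print("jar expected",q.min(0),q.max(0))
t=eyes.read_camera("top")
for n,z in [("lever",120),("polish_jar",60),("worn_1",13),("fresh_1",90)]:
    for d in eyes.cut_out(t,n)[:3]:
        c=cv2.minEnclosingCircle(np.argwhere(d["mask"])[:,::-1].astype(np.float32))
        print(n,round(d["score"],2),np.round(c[0]),round(c[1],1),p2w(t,c[0],z).round(1))
print(w2p(t,[[446.5,179,60],[652,86,90],[652,-54,90],[545,362,13],[654,-364,132],[585,-366,85]]).round(0))
s=readout.state();print(s["t"],s["eef_pos"])
E
```

```text
lever 0.57 [132.8, 229.7] 126 137 221 244
polish_jar 0.77 [367.2, 227.3] 356 379 213 238
jar_holder 0.91 [203.6, 268.9] 188 220 254 279
jar_holder 0.89 [217.6, 193.0] 205 230 187 203
jar_holder 0.58 [364.3, 241.8] 352 381 227 245
worn_1 0.89 [447.5, 261.8] 422 469 244 274
fresh_1 0.78 [267.1, 249.6] 242 289 229 265
fresh_1 0.73 [329.1, 251.1] 305 352 234 270
jar expected [356.27351894 213.02672165] [379.04724626 242.20241994]
lever 0.41 [390. 154.] 7.2 [ 644.4 -361.9  120. ]
polish_jar 0.8 [198. 232.] 11.2 [443.2 174.8  60. ]
polish_jar 0.53 [390. 154.] 5.7 [ 661.8 -380.3   60. ]
worn_1 0.58 [140. 200.] 18.1 [544.9 359.4  13. ]
fresh_1 0.7 [279. 157.] 18.8 [649.6 -55.1  90. ]
fresh_1 0.69 [229. 157.] 19.0 [650.8  85.2  90. ]
[[197. 231.]
 [229. 157.]
 [278. 156.]
 [139. 200.]
 [392. 149.]
 [389. 178.]]
43.05 [ 409.76094259 -250.04328977  292.01930255]
```

All readings match what's expected: the lever is up, a fresh wheel is on each hub, the worn wheel is in the tray, and the jar is in the grey holder. Handing in.

```bash
python3 -c "
from cell import env
print(env.job_done())"
```

```text
the job is handed in; nothing more can be done
None
```

The job is handed in, but no verdict came back. By my last camera checks, the one worn wheel is in the tray, a fresh wheel is home on each hub, the jar stands in the grey holder and the lever is up; it fell back on the first lift, so I raised it twice.

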